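Fit the roaster control box's back-up cell and test it

TASK

Fit the long cell into the cell bay of the roaster's control box: flat end against the spring contact first, then press the nub end down until it is held under the metal lip, and let go of it. Then test it: push the spring-centred toggle fully over towards the cell bay, hold it there for about a second and let it come back to the centre, never pushing it over the other way. Leave the short cell in its cradle and do not knock over or shift the mug.

Things in the scene. Friction and masses are not known exactly. Their poses are not given: they have to be found in the camera images.
- box: Grey control box fixed to the table; origin under its centre, x its depth (front to -x), y its width, z up. Deck 190 (x) by 350 (y) mm, 30 mm high. Cell bay on the -y half. On the +y half (y 7 to 163 mm) a panel pod: its face rises to the back at 30 degrees to the level, top edge 112 mm high. The toggle stands square on that face, so it leans 30 degrees from vertical towards the front.
- bay (a point): Where the middle of the fitted long cell lies: 58 mm above the table, 85 mm to -y of the box's origin; axes parallel to the box. The cell lies along y on two black 90-degree V saddles, 12 mm wide, centred 32 mm either side of this point, open to 24 mm either side at the top. Between the saddles and beside the bay the deck is free, 28 mm below the axis. Spring contact at -y, fixed contact at +y.
- spring_contact (a joint): Travel of the spring contact towards -y (m): 0 free, about 0.005 with the cell fitted, 0.016 end stop. Spring 350 N/m, 1 N at 0.
- toggle (a joint): Toggle angle (rad): 0 centred, grows as the tip goes towards the cell bay (box -y), stops at +-0.45. A spring (0.5 N m/rad, about 4.5 N when pushed fully over 50 mm from the pivot) brings it back to 0. It pivots about the line that runs up the panel.
- toggle_pivot (a point): Toggle pivot, in the panel face, at (20, 85, 80) mm in the box. Axes parallel to the box.
- toggle_tip (a point): Tip of the toggle, a plain aluminium rod 16 mm thick with a round 18 mm end, 74 mm from its pivot. z points along the toggle, outwards.
- spring_face (a point): Centre of the spring contact's face, a steel plate 34 mm wide, 38 mm high, on the bay's axis. It moves with the plate: 53 mm to -y of point bay when free, 58 mm with the cell fitted. Behind it a grey spring housing 78 to 94 mm to -y of point bay, top 28 mm above the axis.
- lip (a point): Inner edge of the lip over the nub, 54.5 mm to +y of point bay and 12.5 mm above the axis. The fixed contact below it is a steel plate 34 mm wide with its face at 58 mm. The lip is the lower end of a steel lead-in slope that rises, 30 degrees from vertical, outwards to about 64 mm, 30 mm above the axis: the nub slides down it, pushing the cell against the spring, and snaps under the lip.
- guard (a point): Middle of the outermost cross wire of a dark wire guard that stands over the toggle, parallel to it, 26 mm further up the panel: 8 mm side wires 73 mm either side of the toggle, 125 mm long, and cross wires 45, 85 and 125 mm out from the panel. No tool can come straight down on the toggle: come from the front, along the toggle, leaning about 30 degrees.
- cell: The long cell: grey-sleeved metal cylinder, 34 mm diameter, 116 mm long in all, 0.11 to 0.22 kg; origin at its middle, x along its axis to the nub end. The nub is a 18 mm wide, 6 mm long brass stud at +x; the other end is flat. It starts lying in one of two like cradles, axis level, 45 mm above the table, nub roughly to +y.
- cell_flat (a point): Centre of the long cell's flat end (58 mm to -x of its middle).
- cell_nub (a point): Centre of the long cell's nub face (58 mm to +x of its middle).
- short_cell: The short cell, not wanted: same look and 34 mm diameter but 80 mm long; origin at its middle, in the other cradle.
- cradle_a: Black cradle of the long cell, fixed to the table: base 130 by 56 mm, 12 mm high; V saddles 12 mm wide, 28 mm either side of its middle, tops 45 mm high, open between. Origin under its centre, x along the cell.
- cradle_b: The like cradle that holds the short cell.
- mug: White mug, 82 mm wide, 90 mm tall, standing on the table; origin at the centre of its underside, z up.

How it is judged:
By the outcome, as a careful person would: the job done as asked, in the order asked, and still so for the second after the job is handed in, with the robot touching nothing.
It also fails if it takes over 72 s, if anything falls off the work surface, if the arm or the gripper's body presses on something with over 40 N, if the wrist force passes 120 N, or if a joint passes its speed limit or range.

ROBOT

A 6-joint arm with a two-finger parallel gripper is mounted at the origin on the work surface. World frame = base frame: x ahead of the robot, y to its left, z up, the work surface at z = 0. Lengths are in m, angles in rad, forces in N, time in s.
With the tool pointing down it reaches from about 0.375 to 0.9 m from the base axis. Payload 3.1 kg.
Tool frame: the origin (TCP) lies on the centre line of the jaws, within the pads' length; the fingertips stand robot.tip_reach ahead of it and the grasp point (between the pads) is the TCP (robot.tip_reach is the distance from the TCP to the fingertips, in m); z points along the fingers, y is the direction in which the jaws open and shut (so a half turn about z gives the same grasp; the last joint's range is limited). The gripper opens to 87 mm and grips with 3 to 60 N. Pads are 19 mm wide; open, the fingers measure 117 mm over their backs; the gripper's body (75 mm by 190 mm) begins 51 mm behind the grasp point.
Start: joints at [1.032, 0.527, 1.433, -0, 1.181, -0.178], TCP at [0.221, 0.585, 0.207] pointing down, gripper open.
Joint ranges: [-3.08, 3.08], [-0.75, 2.2], [0.22, 2.44], [-1.43, 4.57], [0, 2.65], [-2.85, 2.85]. Speed limits (rad/s): [2.79, 2.79, 3.14, 3.14, 3.14, 3.14].

INTERFACE

Orientations are given as a unit quaternion [x, y, z, w].
In Python, from rig import telemetry, viewer, robot gives the robot as it stands. The module is installed in compiled form; this text tells all that it offers.
- The arm moves only by the tool step_arm, never from a script. Its argument "targets" is a list of rows, each an object of numbers: "dx", "dy", "dz": the shift along the tool's x, y, z in m; "rx", "ry", "rz": the turn, a rotation vector about the tool's x, y, z in degrees. In form: [{"dx": .., "dy": .., "dz": .., "rx": .., "ry": .., "rz": ..}, ...]. A call has exactly 5 rows; each row is the pose to reach, as a shift and turn from the pose measured when the call began, along the tool's axes at that moment; what a row does not reach only later rows make up. A row lasts 1/8 s, in which the tool goes at most 62.5 mm and 10.7 degrees, less where a joint would pass 70% of its speed; a pose out of reach is approached as far as the arm can. A call with a gripper value outside its range is refused whole. "gripper" is the opening, from 0 (shut) to 1 (fully open), set as the call begins (left out, the last holds). The fingers move at their own pace and stop on an object; "force" is the grip in N (left out, the last holds). Time passes only in rows, so rows that repeat a pose let the fingers close, or fill a call up. It gives the time, the measured TCP pose, the force and the opening at its end, in the units of the state.
- telemetry.get_obs(): the state, without advancing time (a new reading comes with each control period).
- viewer.camera(name): name is "scene" or "top" or "wrist"; returns a dict with "img" (400x640x3 uint8, blue, green, red), "depth" (400x640 float32, m along the optical axis (not along the pixel's ray), 0 where there is no reading), "K" (3x3 intrinsics, pixels), "R" (3x3) and "t" (3): a world point X has camera coordinates R X + t. Camera axes: x right, y down, z forward; pixel columns grow to the right and rows downward; lengths in m; the calibration is good to about 2 mm. A picture is of the moment at which its call begins.
- robot.hand_in(): hands the job in, once; it reports no verdict.
The state is a dict: "time": time; "q": joint angles; "joint_velocities": joint speeds; "joint_torque": joint torques, N m; "position": TCP position; "tool_rot": TCP orientation; "ft_force": force on the tool from outside, world axes, zero at the start; "moment": the same for the moment, N m; "grip_width": finger opening in m.
Only numpy, scipy, OpenCV 4.12 (cv2) and the standard library are available. Lean on these libraries where they do the work, as an engineer would, in place of code of your own. Each camera call takes 0.05 s, during which the arm holds its last target.

## Working session

There is one attempt and no reset: what is moved stays moved. The work goes in short steps, Python scripts to look and compute and a tool call to move; the robot and the scene stay as the last step left them, time stands still between calls to the robot, and variables do not carry over. Pictures are saved under pics/ and viewed, and the job is handed in when it is done.

Besides the shell and the picture viewer there is one more tool, called after ">>>" in YAML: its name, and indented under it one key for each argument. step_arm: Moves the arm, as the interface text tells. Its arguments: {"type":"object","properties":{"targets":{"type":"array"},"gripper":{"type":"number"},"force":{"type":"number"}},"required":["targets"]}

```bash
mkdir -p pics
python3 - <<'E'
from rig import telemetry, viewer, robot
import cv2,numpy as np
print(telemetry.get_obs(), robot.tip_reach)
for n in ["scene","top","wrist"]:
    c=viewer.camera(n); cv2.imwrite(f"pics/{n}0.png",c["img"]); np.savez(f"{n}0.npz",**c)
    print(n,c["K"].tolist(),c["R"].round(4).tolist(),c["t"].round(4).tolist())
E
```

```text
{'time': 0.0, 'q': array([ 1.03152668e+00,  5.28491172e-01,  1.43392947e+00, -2.63982026e-05,
        1.18139839e+00, -1.78509962e-01]), 'joint_velocities': array([-0.00045494, -0.00059944,  0.0013128 , -0.00201675, -0.00183072,
        0.00163371]), 'joint_torque': array([-3.16738369e-04, -4.40039206e+01, -1.76592439e+01,  6.32235850e-02,
        5.81605209e-02, -1.79877429e-04]), 'position': array([0.22019134, 0.58408825, 0.20614768]), 'tool_rot': array([ 1.79398212e-01,  9.83775911e-01, -1.04655492e-03, -3.79564355e-04]), 'ft_force': array([-0.01561532, -0.32204813,  1.15581512]), 'moment': array([-0.03619199, -0.00436519,  0.019814  ]), 'grip_width': 0.08705420473996706} 0.019
scene [[519.6806470375326, 0.0, 320.2923749840125], [0.0, 519.6806470375326, 198.81563505498087], [0.0, 0.0, 1.0]] [[0.2267, 0.9739, -0.0126], [0.8163, -0.197, -0.543], [-0.5313, 0.1128, -0.8396]] [-0.1279, -0.3919, 1.7462]
top [[481.23056062317954, 0.0, 316.8608637759432], [0.0, 481.23056062317954, 198.7137585404942], [0.0, 0.0, 1.0]] [[0.0026, -1.0, 0.0067], [-0.9813, -0.0038, -0.1927], [0.1927, -0.006, -0.9812]] [0.0172, 0.5964, 1.4579]
wrist [[276.8385195861809, 0.0, 316.66401303223415], [0.0, 276.8385195861809, 197.937997167964], [0.0, 0.0, 1.0]] [[0.3524, 0.9359, -0.0021], [0.9061, -0.3406, 0.2509], [0.234, -0.0903, -0.968]] [-0.6235, -0.0307, 0.3896]
```

View pics/scene0.png

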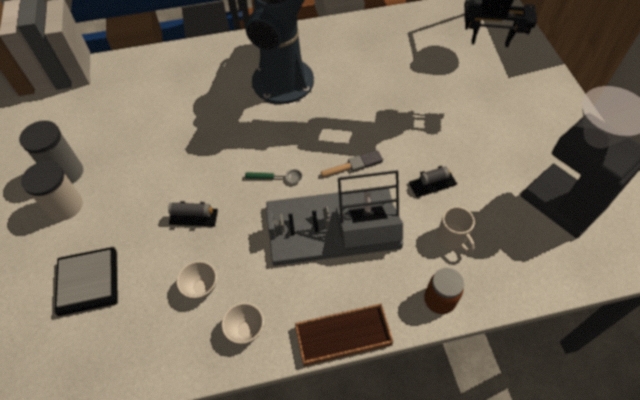

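View pics/top0.png

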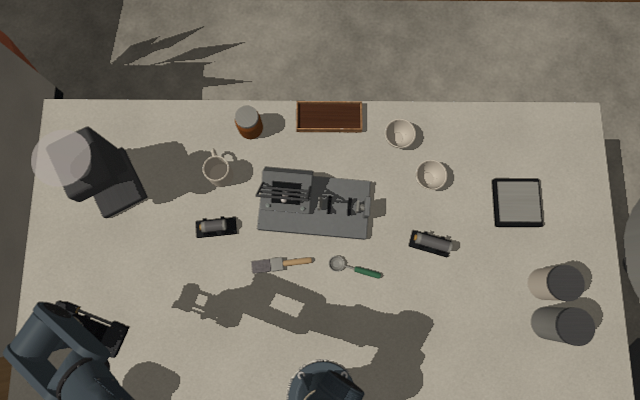

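View pics/wrist0.png

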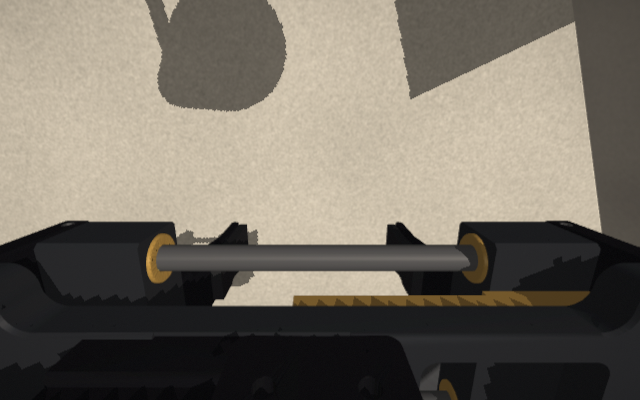

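The top view shows the box at about (315,203), with the pod to the left (+y) and the bay to the right. The cradles are at (216,226) and (431,242), and the mug is at (216,167). Next I'll zoom in to tell the two cells apart.

Run:
```python
import cv2,numpy as np
t=cv2.imread("pics/top0.png"); s=cv2.imread("pics/scene0.png")
a=cv2.resize(t[205:265,185:265],None,fx=5,fy=5,interpolation=cv2.INTER_CUBIC)
b=cv2.resize(t[212:272,395:475],None,fx=5,fy=5,interpolation=cv2.INTER_CUBIC)
cv2.imwrite("pics/cr.png",np.hstack([a,b]))
cv2.imwrite("pics/boxz.png",cv2.resize(t[155:250,245:385],None,fx=5,fy=5,interpolation=cv2.INTER_CUBIC))
a=cv2.resize(s[190:240,155:235],None,fx=5,fy=5,interpolation=cv2.INTER_CUBIC)
b=cv2.resize(s[155:205,395:475],None,fx=5,fy=5,interpolation=cv2.INTER_CUBIC)
cv2.imwrite("pics/crs.png",np.hstack([a,b]))
```

```text
(no output)
```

View pics/cr.png

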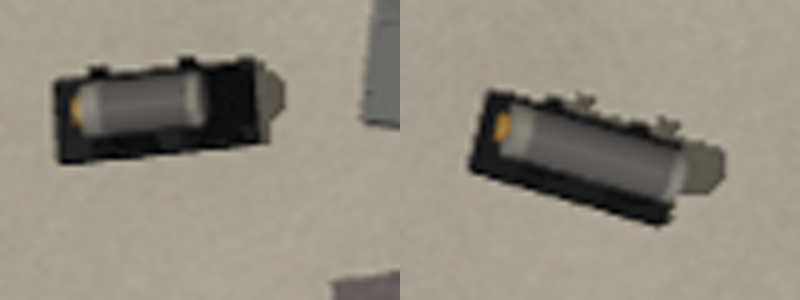

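View pics/boxz.png

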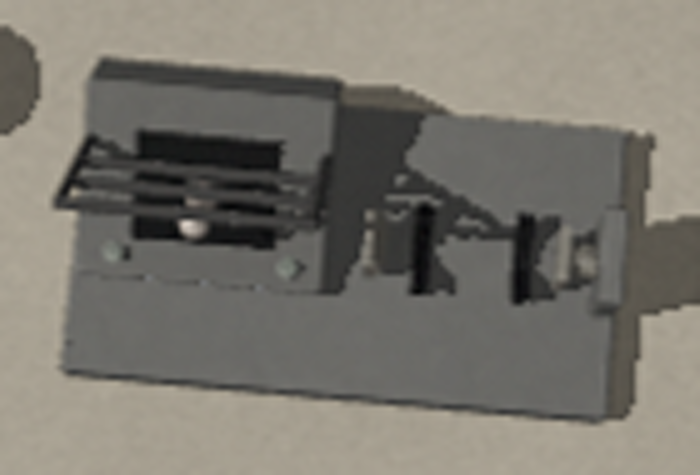

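View pics/crs.png

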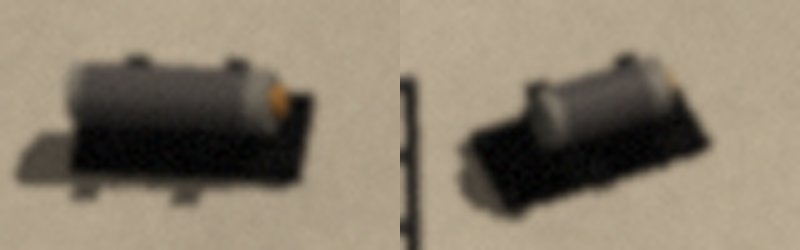

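The long cell is the one in the right (-y) cradle, with its brass nub at the +y end. Next is a coarse position estimate from depth.

```bash
cat > h.py <<'E'
import numpy as np,cv2
from scipy.spatial.transform import Rotation as Rn
def cloud(c):
    d=c["depth"];K=c["K"];v,u=np.mgrid[0:400,0:640]
    P=np.stack([(u-K[0,2])/K[0,0]*d,(v-K[1,2])/K[1,1]*d,d],-1)
    W=(P-c["t"])@c["R"]; W[d==0]=np.nan; return W
def ray(c,uv,z):
    K=c["K"];p=np.array([(uv[0]-K[0,2])/K[0,0],(uv[1]-K[1,2])/K[1,1],1])
    o=-c["R"].T@c["t"];d=c["R"].T@p;return o+d*(z-o[2])/d[2]
def proj(c,X):
    p=c["R"]@X+c["t"];return (c["K"]@(p/p[2]))[:2]
E
python3 - <<'E'
from h import *
for n in ["top","scene"]:
    c=dict(np.load(f"{n}0.npz")); W=cloud(c); print(n,"cam",-c["R"].T@c["t"])
    z=W[...,2]
    # table check
    m=(W[...,0]>.3)&(W[...,0]<.5)&(abs(W[...,1])<.05); print("table z",np.nanmedian(z[m]))
    # deck
    m=(abs(z-.03)<.008)&(W[...,0]>.4)&(W[...,0]<.8)&(W[...,1]>-.2)&(W[...,1]<.25)
    n_,l,st,ce=cv2.connectedComponentsWithStats(m.astype(np.uint8)); k=1+np.argmax(st[1:,4])
    p=W[l==k][:,:2]*1000; r=cv2.minAreaRect(p.astype(np.float32)); print("deck",r,st[k], np.median(z[l==k]))
    for nm,(x0,x1,y0,y1) in dict(cell=(.45,.62,-.4,-.15),short=(.45,.65,.18,.35),mug=(.6,.8,.15,.35)).items():
        m=(z>.025)&(z<.12)&(W[...,0]>x0)&(W[...,0]<x1)&(W[...,1]>y0)&(W[...,1]<y1)
        q=W[m]; print(nm,len(q),q[:,2].max(),np.percentile(q[:,2],90),cv2.minAreaRect((q[:,:2]*1000).astype(np.float32)))
E
```

```text
top cam [0.30427994 0.02827907 1.54537706]
table z 0.000657152488845545
deck ((584.1792602539062, 29.921279907226562), (350.01629638671875, 191.65931701660156), 85.174072265625) [ 257  176  113   63 3985] 0.029608786806682212
cell 359 0.06743340948177681 0.06392016536413322 ((474.418701171875, -340.8206787109375), (47.56559371948242, 114.23854064941406), 0.6937062740325928)
short 535 0.11762195300414403 0.07443022230060556 ((569.523193359375, 264.59002685546875), (160.8796844482422, 169.1211395263672), 0.029257651418447495)
mug 564 0.11878938639414743 0.10614994316550992 ((671.111083984375, 253.984619140625), (231.12701416015625, 105.9278564453125), 73.5553970336914)
scene cam [ 1.27667366 -0.14962645  1.25175592]
table z 0.004385911125692527
deck ((585.002197265625, 30.392318725585938), (350.4365539550781, 195.67018127441406), 85.40937042236328) [ 266  192  138   71 3910] 0.03308571535298213
cell 564 0.07152067093618324 0.06662229109300669 ((470.95220947265625, -342.0694580078125), (118.02180480957031, 41.812599182128906), 77.47376251220703)
short 497 0.11996682300016354 0.0929334602677146 ((569.2111206054688, 265.0478820800781), (161.4661407470703, 169.6278533935547), 0.0023623397573828697)
mug 1258 0.11996682300016354 0.10712138675027758 ((674.0809936523438, 252.723876953125), (235.29344177246094, 104.18624114990234), 72.98251342773438)
```

```bash
cat >> h.py <<'E'
def rows(target_p,target_R,obs):
    """shift (m) and rotvec (deg) in tool frame from measured pose to target"""
    R=Rn.from_quat(obs["tool_rot"]); d=R.inv().apply(np.array(target_p)-obs["position"])
    rv=(R.inv()*target_R).as_rotvec(degrees=True); return d.round(4),rv.round(2)
def toolR(yawx,lean=0):
    # tool x horizontal at yaw (deg), z down, then turn 'lean' deg about tool y
    a=np.radians(yawx);x=np.array([np.cos(a),np.sin(a),0]);z=np.array([0,0,-1.]);y=np.cross(z,x)
    return Rn.from_matrix(np.stack([x,y,z],1))*Rn.from_euler("y",lean,degrees=True)
E
python3 - <<'E'
from h import *
from rig import telemetry
o=telemetry.get_obs(); R=Rn.from_quat(o["tool_rot"])
c=dict(np.load("wrist0.npz")); C=-c["R"].T@c["t"]
print("cam in tool",R.inv().apply(C-o["position"]),"axis",R.inv().apply(c["R"][2]))
# rough: cell at (.472,-.341), axis yaw 77
print(rows([.45,-.345,.26],toolR(77),o), o["position"])
E
```

```text
cam in tool [ 0.06836706 -0.00045278 -0.17714071] axis [-2.51160033e-01 -2.37185556e-04  9.67945547e-01]
(array([-0.543 , -0.7884, -0.0525]), array([-9.000e-02,  5.000e-02,  8.233e+01])) [0.2202697  0.58425418 0.20637076]
```

Run:
```python
from h import *
from rig import telemetry
o=telemetry.get_obs()
print(rows([.46,.36,.36],toolR(122),o))
```

```text
(array([-0.3034, -0.1254, -0.1535]), array([-1.000e-01,  1.000e-02,  3.733e+01]))
```

>>> step_arm:
  targets:
    - {"dx": -0.05,"dy": -0.02,"dz": -0.03,"rz": 7}
    - {"dx": -0.1,"dy": -0.04,"dz": -0.06,"rz": 15}
    - {"dx": -0.15,"dy": -0.06,"dz": -0.09,"rz": 22}
    - {"dx": -0.2,"dy": -0.08,"dz": -0.12,"rz": 30}
    - {"dx": -0.25,"dy": -0.1,"dz": -0.14,"rz": 37}
  gripper: 1
  force: 50

```text
invalid input
```

Run:
```python
from h import *
from rig import telemetry
o=telemetry.get_obs()
print(o["position"],o["q"])
print(rows([.57,.10,.36],toolR(100),o))
```

```text
[0.2202697  0.58425418 0.20637076] [ 1.03153735e+00  5.28280779e-01  1.43363438e+00  1.20645603e-05
  1.18139962e+00 -1.78472971e-01]
(array([-0.4981, -0.3299, -0.1532]), array([-1.000e-01,  3.000e-02,  5.933e+01]))
```

>>> step_arm:
  targets:
    - {"dx": -0.05,"dy": -0.02,"dz": -0.03,"rx": 0,"ry": 0,"rz": 7}
    - {"dx": -0.1,"dy": -0.04,"dz": -0.06,"rx": 0,"ry": 0,"rz": 15}
    - {"dx": -0.15,"dy": -0.06,"dz": -0.09,"rx": 0,"ry": 0,"rz": 22}
    - {"dx": -0.2,"dy": -0.08,"dz": -0.12,"rx": 0,"ry": 0,"rz": 30}
    - {"dx": -0.25,"dy": -0.1,"dz": -0.14,"rx": 0,"ry": 0,"rz": 37}
  gripper: 1
  force: 50

```text
time: 0.78
position: [0.4204, 0.4015, 0.348]
tool_rot: [0.484, 0.875, -0.0, 0.0]
ft_force: [-0.4, 0.1, -0.7]
grip_width: 0.0867
```

Run:
```python
from h import *
from rig import telemetry
o=telemetry.get_obs()
print(o["position"],o["q"])
print(rows([.57,.10,.36],toolR(100),o))
```

```text
[0.42036458 0.40153585 0.34795986] [ 5.70741029e-01  3.38540851e-01  1.35180983e+00 -6.64318452e-04
  1.45095354e+00  1.06209580e-02]
(array([-0.335 , -0.0335, -0.0118]), array([2.00e-02, 3.00e-02, 2.21e+01]))
```

>>> step_arm:
  targets:
    - {"dx": -0.06,"dy": -0.007,"dz": 0,"rx": 0,"ry": 0,"rz": 5}
    - {"dx": -0.12,"dy": -0.014,"dz": 0,"rx": 0,"ry": 0,"rz": 10}
    - {"dx": -0.18,"dy": -0.02,"dz": 0,"rx": 0,"ry": 0,"rz": 15}
    - {"dx": -0.24,"dy": -0.026,"dz": 0,"rx": 0,"ry": 0,"rz": 20}
    - {"dx": -0.3,"dy": -0.033,"dz": 0,"rx": 0,"ry": 0,"rz": 24}

```text
time: 1.4
position: [0.5523, 0.128, 0.3479]
tool_rot: [0.656, 0.754, 0.0, 0.0]
ft_force: [0.5, -0.3, 0.6]
grip_width: 0.0868
```

Run:
```python
from h import *
from rig import telemetry
o=telemetry.get_obs()
print(o["position"],o["q"])
print(rows([.577,-.10,.26],toolR(85.2),o))
```

```text
[0.55226429 0.12804681 0.34790995] [ 3.08968805e-02  3.15528372e-01  1.38656678e+00 -2.35269396e-04
  1.43919038e+00 -1.07962009e-01]
(array([-0.2293, -0.0071,  0.088 ]), array([2.000e-02, 1.000e-02, 1.276e+01]))
```

>>> step_arm:
  targets:
    - {"dx": -0.05,"dy": 0,"dz": 0,"rx": 0,"ry": 0,"rz": 3}
    - {"dx": -0.1,"dy": -0.002,"dz": 0.01,"rx": 0,"ry": 0,"rz": 6}
    - {"dx": -0.15,"dy": -0.004,"dz": 0.04,"rx": 0,"ry": 0,"rz": 9}
    - {"dx": -0.2,"dy": -0.006,"dz": 0.07,"rx": 0,"ry": 0,"rz": 12}
    - {"dx": -0.229,"dy": -0.007,"dz": 0.088,"rx": 0,"ry": 0,"rz": 12.8}

```text
time: 2.02
position: [0.5762, -0.102, 0.2579]
tool_rot: [0.737, 0.676, -0.001, -0.001]
ft_force: [0.5, 1.0, 1.2]
grip_width: 0.087
```

Run:
```python
from h import *
from rig import telemetry,viewer
c=viewer.camera("wrist"); cv2.imwrite("pics/w1.png",c["img"]); np.savez("w1.npz",**c)
c2=viewer.camera("top"); cv2.imwrite("pics/t1.png",c2["img"])
o=telemetry.get_obs();print(o["position"],o["q"],o["tool_rot"])
```

```text
[ 0.5756998  -0.10247751  0.25702583] [-3.66560299e-01  4.21678967e-01  1.47294898e+00 -1.09960855e-03
  1.25168958e+00 -2.77423906e-01] [ 0.73778926  0.67502679 -0.00152263 -0.00188011]
```

View pics/w1.png

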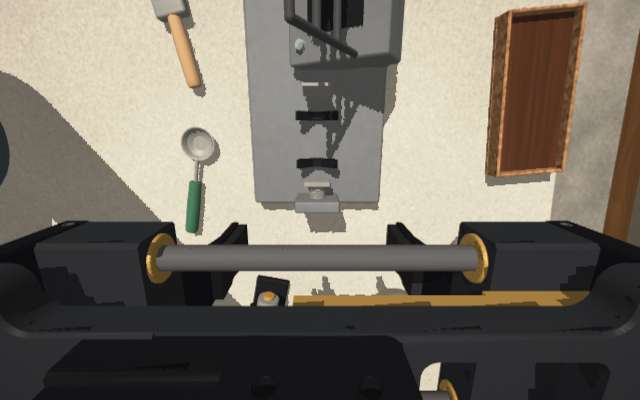

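The wrist view shows the bay clearly: lip at (316,84), saddles at (317,115) and (317,163), spring plate at about (317,184), housing at (317,203).

Run:
```python
from h import *
c=dict(np.load("w1.npz")); W=cloud(c); z=W[...,2]
I=c["img"]
cv2.imwrite("pics/w1z.png",cv2.resize(I[60:225,240:400],None,fx=3.6,fy=3.6,interpolation=cv2.INTER_CUBIC))
# table height
m=np.zeros(z.shape,bool);m[100:200,420:470]=1;print("table",np.nanmedian(z[m]))
m=(abs(z-.03)<.006);m[:,:200]=0;m[:,450:]=0;m[205:]=0
n_,l,st,ce=cv2.connectedComponentsWithStats(m.astype(np.uint8)); k=1+np.argmax(st[1:,4]);print(st[k],"deck z",np.nanmedian(z[l==k]))
mm=l==k
# left/right edges by row 
L=[];Rr=[]
for v in range(75,195,3):
    u=np.where(mm[v])[0]; L.append(ray(c,(u[0]-.5,v),.03)); Rr.append(ray(c,(u[-1]+.5,v),.03))
B=[]
for u in list(range(262,290,2))+list(range(345,375,2)):
    v=np.where(mm[:,u])[0]; B.append(ray(c,(u,v[-1]+.5),.03))
for nm,P in(("front",L),("back",Rr),("-y",B)):
    P=np.array(P)[:,:2].astype(np.float32); vx,vy,x,y=cv2.fitLine(P,cv2.DIST_HUBER,0,.01,.01).ravel(); print(nm,x,y,np.degrees(np.arctan2(vy,vx)))
# saddles: dark
g=cv2.cvtColor(I,cv2.COLOR_BGR2GRAY)
for (v0,v1) in((108,122),(155,170)):
    b=(g[v0:v1,285:350]<30).astype(np.uint8); vv,uu=np.where(b); uc=(uu.min()+uu.max())/2+285; print("saddle",uu.min()+285,uu.max()+285,vv.min()+v0,vv.max()+v0, np.median(z[v0:v1,285:350][b>0]))
# box heights for things in bay column
for v in range(76,212,2): print(v,W[v,306].round(3),W[v,316].round(3),W[v,327].round(3))
```

```text
table -0.000545797310060602
[  243     0   144   202 18600] deck z 0.029504371190293997
front 0.48616266 -0.04141256 85.059166
back 0.6726452 -0.06636519 85.12568
-y 0.5715104 -0.14454742 -4.9239573
saddle 297 337 111 119 nan
saddle 299 336 159 167 0.0509997717252611
76 [0.573 0.033 0.029] [0.586 0.031 0.03 ] [0.601 0.03  0.029]
78 [0.572 0.03  0.03 ] [0.586 0.029 0.03 ] [0.601 0.028 0.029]
80 [0.572 0.028 0.029] [0.586 0.026 0.03 ] [0.601 0.025 0.03 ]
82 [0.573 0.017 0.086] [0.585 0.016 0.085] [0.598 0.015 0.086]
84 [0.573 0.015 0.087] [0.585 0.014 0.086] [0.598 0.012 0.086]
86 [0.573 0.013 0.084] [0.585 0.011 0.086] [0.598 0.01  0.088]
88 [0.573 0.011 0.082] [0.585 0.01  0.083] [0.598 0.008 0.083]
90 [0.572 0.009 0.079] [0.584 0.008 0.079] [0.598 0.007 0.079]
92 [0.572 0.007 0.076] [0.584 0.006 0.075] [0.598 0.005 0.076]
94 [0.572 0.005 0.072] [0.584 0.004 0.072] [0.598 0.003 0.072]
96 [0.57  0.007 0.03 ] [0.584 0.006 0.028] [0.599 0.005 0.029]
98 [0.57  0.004 0.03 ] [0.584 0.003 0.029] [0.599 0.002 0.03 ]
100 [0.57  0.002 0.029] [0.583 0.001 0.029] [ 0.599 -0.001  0.029]
102 [ 0.5
[... 3296 characters left out ...]
0.573 -0.121  0.069] [ 0.588 -0.13   0.033]
194 [ 0.558 -0.128  0.045] [ 0.573 -0.123  0.069] [ 0.588 -0.13   0.045]
196 [ 0.558 -0.128  0.057] [ 0.572 -0.127  0.066] [ 0.588 -0.13   0.057]
198 [ 0.559 -0.128  0.068] [ 0.572 -0.129  0.068] [ 0.587 -0.13   0.069]
200 [ 0.559 -0.128  0.079] [ 0.572 -0.129  0.079] [ 0.587 -0.13   0.079]
202 [ 0.559 -0.129  0.084] [ 0.572 -0.13   0.085] [ 0.587 -0.131  0.085]
204 [ 0.559 -0.132  0.086] [ 0.572 -0.133  0.085] [ 0.586 -0.134  0.085]
206 [ 0.559 -0.134  0.086] [ 0.572 -0.136  0.085] [ 0.586 -0.136  0.086]
208 [ 0.558 -0.137  0.086] [ 0.572 -0.138  0.085] [ 0.586 -0.139  0.087]
210 [ 0.558 -0.14   0.085] [ 0.571 -0.141  0.085] [ 0.586 -0.143  0.084]
```

View pics/w1z.png

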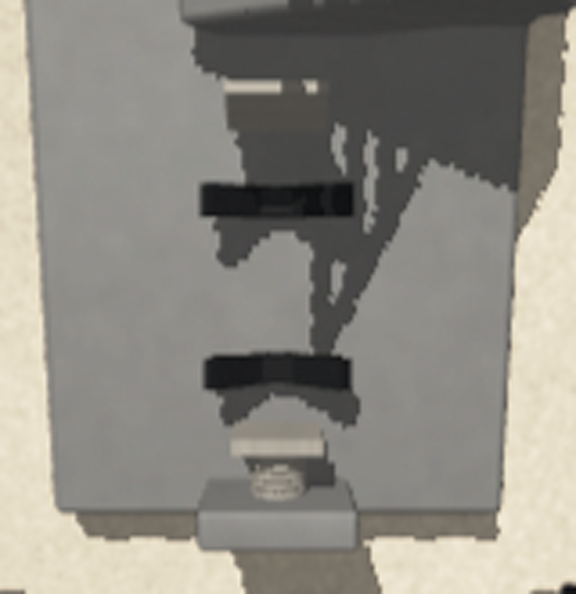

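Run:
```python
from h import *
from rig import telemetry
o=telemetry.get_obs()
print(rows([.458,-.40,.20],toolR(77),o))
```

```text
(array([-0.3068, -0.0906,  0.0574]), array([-0.28,  0.  ,  7.91]))
```

>>> step_arm:
  targets:
    - {"dx": -0.06,"dy": -0.018,"dz": 0.01,"rx": 0,"ry": 0,"rz": 2}
    - {"dx": -0.12,"dy": -0.036,"dz": 0.02,"rx": 0,"ry": 0,"rz": 4}
    - {"dx": -0.18,"dy": -0.054,"dz": 0.033,"rx": 0,"ry": 0,"rz": 6}
    - {"dx": -0.24,"dy": -0.072,"dz": 0.045,"rx": 0,"ry": 0,"rz": 8}
    - {"dx": -0.3,"dy": -0.09,"dz": 0.057,"rx": 0,"ry": 0,"rz": 8}

```text
time: 2.75
position: [0.4626, -0.3854, 0.2026]
tool_rot: [0.783, 0.622, -0.001, -0.001]
ft_force: [1.9, -0.1, -0.2]
grip_width: 0.0869
```

Run:
```python
from h import *
from rig import telemetry,viewer
c=viewer.camera("wrist"); c=viewer.camera("wrist"); cv2.imwrite("pics/w2.png",c["img"]); np.savez("w2.npz",**c)
o=telemetry.get_obs();print(o["position"],o["q"],o["tool_rot"])
```

```text
[ 0.46065718 -0.38975552  0.20148371] [-0.88445439  0.50594857  1.4922266  -0.00561874  1.14565413 -0.64820229] [ 0.78479029  0.61975511 -0.00257884 -0.00106934]
```

View pics/w2.png

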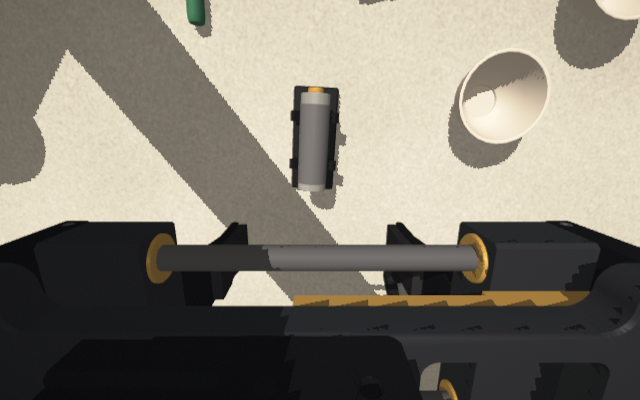

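The cell is in its cradle, with the nub at (316,89), the flat end at about (312,190), and its axis tilted a few degrees in the image.

Run:
```python
from h import *
c=dict(np.load("w2.npz")); W=cloud(c); z=W[...,2]; I=c["img"].astype(int)
m=np.zeros(z.shape,bool);m[75:205,280:350]=1
q=W[m&(z>.053)&(z<.068)]
r=cv2.minAreaRect((q[:,:2]*1000).astype(np.float32));print(len(q),q[:,2].max(),r)
p=cv2.fitLine(q[:,:2].astype(np.float32),cv2.DIST_L2,0,.01,.01).ravel();print(p,np.degrees(np.arctan2(p[1],p[0])))
br=m&(I[...,2]>170)&(I[...,0]<80)&(I[...,2]-I[...,0]>90)
v,u=np.where(br);print("brass",len(v),u.min(),u.max(),v.min(),v.max(),W[br].mean(0), [ray(c,((u.min()+u.max())/2,v.min()-.5),h) for h in(.045,.054)])
for v in range(80,200,8):
    # outline centre from z>.045
    u=np.where((z[v,280:350]>.053))[0]+280
    if len(u): print(v,u.min(),u.max(),W[v,u].mean(0).round(4))
print(W[183:196,313].round(4))
print(W[84:95,316].round(4))
```

```text
2555 0.06392213670805533 ((466.17608642578125, -342.9376525878906), (115.20918273925781, 31.068401336669922), 73.46537017822266)
[ 0.27933836  0.96019274  0.4661852  -0.34274778] 73.77928
brass 27 308 320 87 91 [ 0.48037603 -0.28938479  0.0516766 ] [array([ 0.48067762, -0.28580994,  0.045     ]), array([ 0.48055209, -0.28690824,  0.054     ])]
88 311 316 [ 0.4802 -0.2884  0.0539]
96 302 328 [ 0.4793 -0.2971  0.0587]
104 302 327 [ 0.4769 -0.3051  0.0594]
112 301 327 [ 0.4744 -0.313   0.0593]
120 301 328 [ 0.473  -0.3214  0.059 ]
128 301 326 [ 0.4699 -0.3295  0.0593]
136 301 326 [ 0.4679 -0.338   0.0594]
144 300 325 [ 0.4647 -0.3463  0.0592]
152 300 325 [ 0.4626 -0.3551  0.0594]
160 300 325 [ 0.4605 -0.3639  0.0596]
168 299 323 [ 0.4566 -0.3725  0.0592]
176 300 323 [ 0.4551 -0.3818  0.0594]
184 300 322 [ 0.4522 -0.3909  0.0594]
[[ 4.550e-01 -3.897e-01  6.220e-02]
 [ 4.547e-01 -3.908e-01  6.230e-02]
 [ 4.544e-01 -3.922e-01  6.120e-02]
 [ 4.541e-01 -3.934e-01  6.130e-02]
 [ 4.537e-01 -3.948e-01  6.000e-02]
 [ 4.535e-01 -3.959e-01  6.060e-02]
 [ 4.533e-01 -3.968e-01  6.160e-02]
 [ 4.529e-01 -3.983e-01  6.040e-02]
 [ 4.481e-01 -4.134e-01 -5.000e-04]
 [ 4.478e-01 -4.149e-01 -5.000e-04]
 [ 4.475e-01 -4.162e-01 -1.000e-04]
 [ 4.471e-01 -4.177e-01 -5.000e-04]
 [ 4.468e-01 -4.192e-01 -8.000e-04]]
[[ 4.845e-01 -2.780e-01  2.000e-04]
 [ 4.842e-01 -2.791e-01 -2.000e-04]
 [ 4.837e-01 -2.814e-01  8.600e-03]
 [ 4.826e-01 -2.878e-01  5.330e-02]
 [ 4.823e-01 -2.891e-01  5.560e-02]
 [ 4.821e-01 -2.900e-01  5.450e-02]
 [ 4.819e-01 -2.908e-01  5.330e-02]
 [ 4.816e-01 -2.919e-01  5.380e-02]
 [ 4.813e-01 -2.936e-01  6.080e-02]
 [ 4.810e-01 -2.947e-01  6.150e-02]
 [ 4.808e-01 -2.955e-01  6.010e-02]]
```

Run:
```python
from h import *
from rig import telemetry
o=telemetry.get_obs()
print(rows([.4662,-.3428,.13],toolR(73.7),o), rows([.4662,-.3428,.046],toolR(73.7),o))
```

```text
(array([ 0.0472, -0.0051,  0.0714]), array([-0.28,  0.16,  2.9 ])) (array([ 0.0474, -0.0047,  0.1554]), array([-0.28,  0.16,  2.9 ]))
```

>>> step_arm:
  targets:
    - {"dx": 0.024,"dy": -0.003,"dz": 0.036,"rx": -0.2,"ry": 0.1,"rz": 1.5}
    - {"dx": 0.0472,"dy": -0.005,"dz": 0.072,"rx": -0.28,"ry": 0.16,"rz": 2.9}
    - {"dx": 0.0472,"dy": -0.005,"dz": 0.08,"rx": -0.28,"ry": 0.16,"rz": 2.9}
    - {"dx": 0.0473,"dy": -0.005,"dz": 0.1,"rx": -0.28,"ry": 0.16,"rz": 2.9}
    - {"dx": 0.0473,"dy": -0.005,"dz": 0.11,"rx": -0.28,"ry": 0.16,"rz": 2.9}

```text
time: 3.48
position: [0.4672, -0.3433, 0.0919]
tool_rot: [0.8, 0.6, 0.0, 0.001]
ft_force: [0.1, -0.4, 0.6]
grip_width: 0.087
```

Run:
```python
from h import *
from rig import telemetry
o=telemetry.get_obs()
print(o["position"],rows([.4662,-.3428,.046],toolR(73.7),o),o["ft_force"])
```

```text
[ 0.46717262 -0.34334494  0.09190758] (array([ 0.0003, -0.0012,  0.0459]), array([0.09, 0.06, 0.06])) [ 0.14396469 -0.37203058  0.6315397 ]
```

>>> step_arm:
  targets:
    - {"dx": 0,"dy": -0.001,"dz": 0.015,"rx": 0,"ry": 0,"rz": 0}
    - {"dx": 0,"dy": -0.001,"dz": 0.03,"rx": 0,"ry": 0,"rz": 0}
    - {"dx": 0,"dy": -0.001,"dz": 0.04,"rx": 0,"ry": 0,"rz": 0}
    - {"dx": 0,"dy": -0.001,"dz": 0.046,"rx": 0,"ry": 0,"rz": 0}
    - {"dx": 0,"dy": -0.001,"dz": 0.046,"rx": 0,"ry": 0,"rz": 0}

```text
time: 4.1
position: [0.4661, -0.343, 0.0454]
tool_rot: [0.8, 0.6, 0.0, 0.001]
ft_force: [0.9, -1.0, 0.6]
grip_width: 0.0871
```

>>> step_arm:
  targets:
    - {"dx": 0,"dy": 0,"dz": 0,"rx": 0,"ry": 0,"rz": 0}
    - {"dx": 0,"dy": 0,"dz": 0,"rx": 0,"ry": 0,"rz": 0}
    - {"dx": 0,"dy": 0,"dz": 0,"rx": 0,"ry": 0,"rz": 0}
    - {"dx": 0,"dy": 0,"dz": 0,"rx": 0,"ry": 0,"rz": 0}
    - {"dx": 0,"dy": 0,"dz": 0,"rx": 0,"ry": 0,"rz": 0}
  gripper: 0
  force: 55

```text
time: 4.72
position: [0.4661, -0.343, 0.0455]
tool_rot: [0.8, 0.6, 0.0, 0.001]
ft_force: [-0.2, -0.4, -0.2]
grip_width: 0.0451
```

>>> step_arm:
  targets:
    - {"dx": 0,"dy": 0,"dz": 0,"rx": 0,"ry": 0,"rz": 0}
    - {"dx": 0,"dy": 0,"dz": 0,"rx": 0,"ry": 0,"rz": 0}
    - {"dx": 0,"dy": 0,"dz": -0.01,"rx": 0,"ry": 0,"rz": 0}
    - {"dx": 0,"dy": 0,"dz": -0.04,"rx": 0,"ry": 0,"rz": 0}
    - {"dx": 0,"dy": 0,"dz": -0.07,"rx": 0,"ry": 0,"rz": 0}

```text
time: 5.35
position: [0.466, -0.3429, 0.1166]
tool_rot: [0.8, 0.6, 0.0, 0.0]
ft_force: [0.1, -0.9, -0.1]
grip_width: 0.0018
```

The fingers closed to 1.8 mm, so the grasp missed. I'll look before doing anything else.

Run:
```python
from h import *
from rig import telemetry,viewer
for n in("top","scene"):
    c=viewer.camera(n); np.savez(f"{n}3.npz",**c)
    I=c["img"]; crop=I[200:290,380:520] if n=="top" else I[150:270,100:280]
    cv2.imwrite(f"pics/{n}3.png",cv2.resize(crop,None,fx=4,fy=4,interpolation=cv2.INTER_CUBIC))
o=telemetry.get_obs();print(o["position"],o["grip_width"])
```

```text
[ 0.4680628  -0.34491544  0.11937725] 0.0004616216402695729
```

View pics/top3.png

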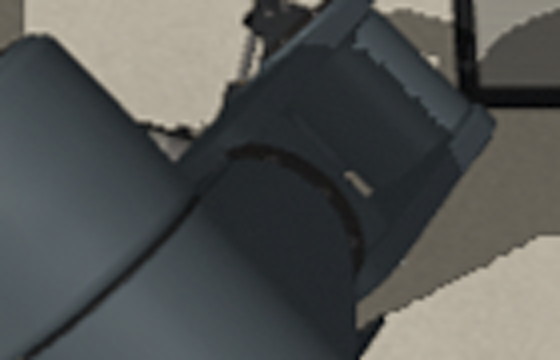

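View pics/scene3.png

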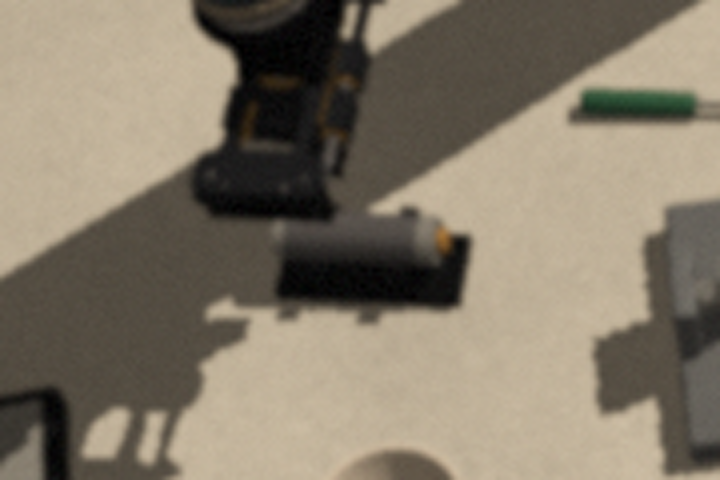

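>>> step_arm:
  targets:
    - {"dx": -0.015,"dy": 0,"dz": -0.02,"rx": 0,"ry": 0,"rz": 0}
    - {"dx": -0.03,"dy": 0,"dz": -0.04,"rx": 0,"ry": 0,"rz": 0}
    - {"dx": -0.045,"dy": 0,"dz": -0.06,"rx": 0,"ry": 0,"rz": 0}
    - {"dx": -0.05,"dy": 0,"dz": -0.08,"rx": 0,"ry": 0,"rz": 0}
    - {"dx": -0.05,"dy": 0,"dz": -0.08,"rx": 0,"ry": 0,"rz": 0}
  gripper: 1

```text
time: 6.08
position: [0.454, -0.3934, 0.2007]
tool_rot: [0.8, 0.6, 0.001, 0.006]
ft_force: [-0.1, 0.0, -0.6]
grip_width: 0.0425
```

```bash
cat > meas.py <<'E'
from h import *
from rig import telemetry,viewer
import sys
c=viewer.camera("wrist"); cv2.imwrite(f"pics/{sys.argv[1]}.png",c["img"]); np.savez(sys.argv[1]+".npz",**c)
W=cloud(c); z=W[...,2]
m=np.zeros(z.shape,bool);m[60:215,270:360]=1
q=W[m&(z>.053)&(z<.068)]
r=cv2.minAreaRect((q[:,:2]*1000).astype(np.float32));print(len(q),q[:,2].max(),r)
p=cv2.fitLine(q[:,:2].astype(np.float32),cv2.DIST_L2,0,.01,.01).ravel();print(p,np.degrees(np.arctan2(p[1],p[0])))
s=(q[:,:2]-p[2:])@p[:2]; print("along",s.min(),s.max(),"mid",p[2:]+p[:2]*(s.min()+s.max())/2)
o=telemetry.get_obs();print(o["position"],o["grip_width"])
E
python3 meas.py w4
```

```text
2562 0.06370468789807633 ((465.70361328125, -342.88385009765625), (115.20053100585938, 30.20713233947754), 74.25144958496094)
[ 0.2774234   0.9607478   0.46601787 -0.34275013] 73.89351
along -0.05782519900024936 0.057368338858100804 mid [ 0.4659545 -0.3429696]
[ 0.4534548  -0.39231844  0.1994954 ] 0.04689921321373075
```

View pics/w4.png

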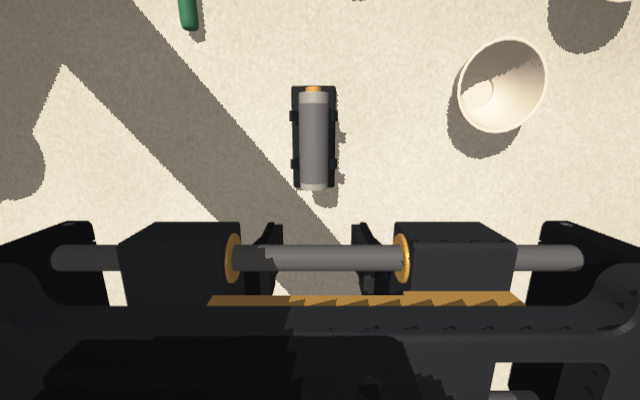

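The cell hasn't moved, so I lifted before the fingers had closed. I'll try again with a narrower opening and a longer wait.

Run:
```python
from h import *
from rig import telemetry
o=telemetry.get_obs()
print(rows([.4660,-.3429,.09],toolR(73.8),o))
```

```text
(array([ 0.0515, -0.0027,  0.1092]), array([ 0.46,  0.27, -0.06]))
```

>>> step_arm:
  targets:
    - {"dx": 0.025,"dy": -0.001,"dz": 0.03,"rx": 0.2,"ry": 0.1,"rz": 0}
    - {"dx": 0.0515,"dy": -0.0027,"dz": 0.06,"rx": 0.46,"ry": 0.27,"rz": 0}
    - {"dx": 0.0515,"dy": -0.0027,"dz": 0.09,"rx": 0.46,"ry": 0.27,"rz": 0}
    - {"dx": 0.0515,"dy": -0.0027,"dz": 0.11,"rx": 0.46,"ry": 0.27,"rz": 0}
    - {"dx": 0.0515,"dy": -0.0027,"dz": 0.11,"rx": 0.46,"ry": 0.27,"rz": 0}
  gripper: 0.7

```text
time: 6.75
position: [0.4643, -0.3405, 0.0864]
tool_rot: [0.8, 0.6, -0.0, -0.003]
ft_force: [-0.6, 1.1, -0.2]
grip_width: 0.0606
```

Run:
```python
from h import *
from rig import telemetry
o=telemetry.get_obs()
print(rows([.4660,-.3429,.046],toolR(73.8),o),o["grip_width"])
```

```text
(array([-0.002 ,  0.0025,  0.0404]), array([-0.33, -0.2 , -0.02])) 0.06059816708140686
```

>>> step_arm:
  targets:
    - {"dx": -0.002,"dy": 0.0025,"dz": 0.012,"rx": -0.3,"ry": -0.2,"rz": 0}
    - {"dx": -0.002,"dy": 0.0025,"dz": 0.025,"rx": -0.3,"ry": -0.2,"rz": 0}
    - {"dx": -0.002,"dy": 0.0025,"dz": 0.035,"rx": -0.3,"ry": -0.2,"rz": 0}
    - {"dx": -0.002,"dy": 0.0025,"dz": 0.0405,"rx": -0.3,"ry": -0.2,"rz": 0}
    - {"dx": -0.002,"dy": 0.0025,"dz": 0.0405,"rx": -0.3,"ry": -0.2,"rz": 0}

```text
time: 7.38
position: [0.4658, -0.3428, 0.0455]
tool_rot: [0.8, 0.6, -0.0, -0.001]
ft_force: [-0.1, 0.3, -0.1]
grip_width: 0.061
```

>>> step_arm:
  targets:
    - {"dx": 0,"dy": 0,"dz": 0,"rx": 0,"ry": 0,"rz": 0}
    - {"dx": 0,"dy": 0,"dz": 0,"rx": 0,"ry": 0,"rz": 0}
    - {"dx": 0,"dy": 0,"dz": 0,"rx": 0,"ry": 0,"rz": 0}
    - {"dx": 0,"dy": 0,"dz": 0,"rx": 0,"ry": 0,"rz": 0}
    - {"dx": 0,"dy": 0,"dz": 0,"rx": 0,"ry": 0,"rz": 0}
  gripper: 0
  force: 55

```text
time: 8.0
position: [0.4658, -0.3428, 0.0456]
tool_rot: [0.8, 0.6, -0.0, -0.001]
ft_force: [0.6, 0.7, 0.3]
grip_width: 0.019
```

>>> step_arm:
  targets:
    - {"dx": 0,"dy": 0,"dz": 0,"rx": 0,"ry": 0,"rz": 0}
    - {"dx": 0,"dy": 0,"dz": 0,"rx": 0,"ry": 0,"rz": 0}
    - {"dx": 0,"dy": 0,"dz": 0,"rx": 0,"ry": 0,"rz": 0}
    - {"dx": 0,"dy": 0,"dz": 0,"rx": 0,"ry": 0,"rz": 0}
    - {"dx": 0,"dy": 0,"dz": 0,"rx": 0,"ry": 0,"rz": 0}

```text
time: 8.62
position: [0.4663, -0.3433, 0.0468]
tool_rot: [0.8, 0.6, -0.0, 0.0]
ft_force: [-1.3, 0.1, 7.8]
grip_width: 0.0004
```

Run:
```python
from h import *
from rig import telemetry,viewer
c=viewer.camera("wrist"); cv2.imwrite("pics/w5.png",c["img"])
c=viewer.camera("scene"); cv2.imwrite("pics/s5.png",cv2.resize(c["img"][150:270,100:280],None,fx=4,fy=4,interpolation=cv2.INTER_CUBIC))
o=telemetry.get_obs();print(o)
```

```text
{'time': 8.725, 'q': array([-8.27357873e-01,  6.91666367e-01,  1.67341540e+00, -5.31746983e-04,
        7.75815498e-01, -5.43896693e-01]), 'joint_velocities': array([-0.00069888,  0.0008481 , -0.00057696,  0.00056867, -0.00039854,
        0.00140547]), 'joint_torque': array([-3.59974871e-02, -4.02446008e+01, -9.91617680e+00,  5.47276810e-02,
       -1.99864106e-01, -2.58564332e-04]), 'position': array([ 0.46630931, -0.3433557 ,  0.04682146]), 'tool_rot': array([ 7.99786171e-01,  6.00284870e-01, -1.50698140e-04,  3.64518765e-04]), 'ft_force': array([-1.5271546 ,  0.80775862,  7.42344326]), 'moment': array([-0.0082571 ,  0.18528547,  0.02231408]), 'grip_width': 0.00044710546393061164}
```

View pics/w5.png

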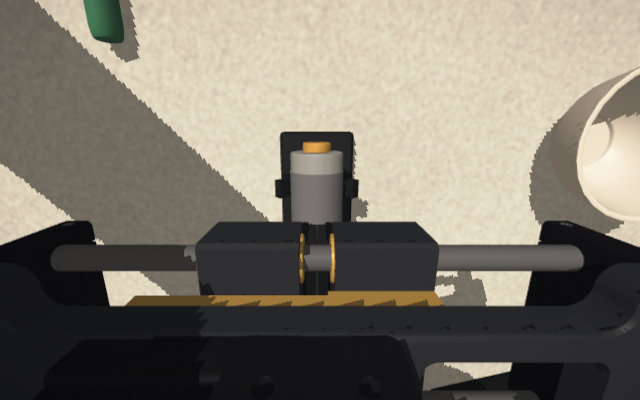

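View pics/s5.png

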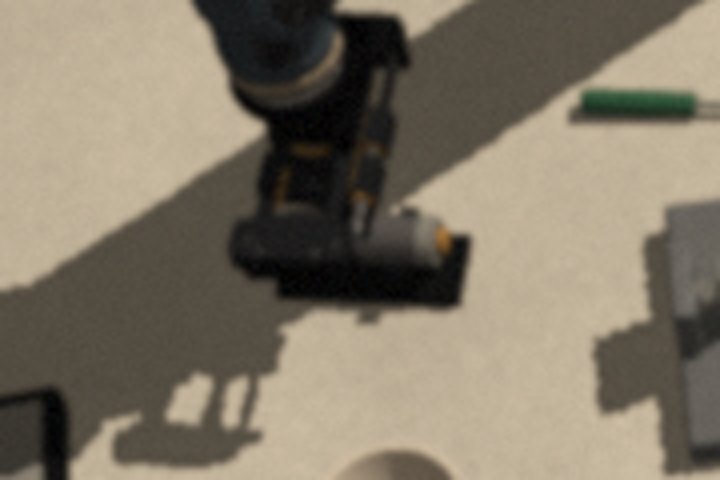

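The fingers closed on top of the cell, so the real fingertips sit higher than the stated TCP implies. I'll raise the gripper and measure where the fingertips actually are.

>>> step_arm:
  targets:
    - {"dx": 0,"dy": 0,"dz": -0.03,"rx": 0,"ry": 0,"rz": 0}
    - {"dx": 0,"dy": 0,"dz": -0.06,"rx": 0,"ry": 0,"rz": 0}
    - {"dx": -0.02,"dy": 0,"dz": -0.09,"rx": 0,"ry": 0,"rz": 0}
    - {"dx": -0.05,"dy": 0,"dz": -0.12,"rx": 0,"ry": 0,"rz": 0}
    - {"dx": -0.06,"dy": 0,"dz": -0.12,"rx": 0,"ry": 0,"rz": 0}
  gripper: 0.7

```text
time: 9.35
position: [0.4505, -0.4039, 0.1695]
tool_rot: [0.8, 0.6, -0.0, 0.004]
ft_force: [-0.8, 0.6, 0.2]
grip_width: 0.0425
```

```bash
python3 meas.py w6
python3 - <<'E'
from h import *
from rig import telemetry,viewer,robot
o=telemetry.get_obs(); R=Rn.from_quat(o["tool_rot"])
print(robot.tip_reach,[a for a in dir(robot) if a[0]!="_"])
for n in("wrist","scene","top"):
    c=viewer.camera(n); np.savez(n+"6.npz",**c); W=cloud(c)
    T=R.inv().apply((W-o["position"]).reshape(-1,3)).reshape(W.shape)
    m=(abs(T[...,0])<.02)&(abs(T[...,1])<.07)&(T[...,2]>-.06)&(T[...,2]<.08)
    if m.any():
        q=T[m];print(n,len(q),"tool z max",np.percentile(q[:,2],[50,90,98,100]),"hist",np.histogram(q[:,2],bins=np.arange(-.06,.085,.01)))
    C=-c["R"].T@c["t"]; 
    if n=="wrist":print("cam in tool",R.inv().apply(C-o["position"]))
    I=c["img"]
    if n=="scene": cv2.imwrite("pics/s6.png",cv2.resize(I[130:270,80:260],None,fx=4,fy=4,interpolation=cv2.INTER_CUBIC)); print("tcp px",proj(c,o["position"]),"tip",proj(c,o["position"]+R.apply([0,0,.019])))
E
```

```text
3235 0.063689392151819 ((466.20635986328125, -343.07989501953125), (115.10243225097656, 31.1979923248291), 72.87718963623047)
[ 0.27808923  0.96055526  0.46604636 -0.34263754] 73.8538
along -0.05775139316709588 0.057183266030397535 mid [ 0.46596737 -0.3429104 ]
[ 0.44937407 -0.40342017  0.16764678] 0.04628721912182547
0.019 ['Unreachable', 'hand_in', 'tip_reach']
wrist 1082 tool z max [-0.03490014 -0.01944956 -0.01609684 -0.014861  ] hist (array([127, 253, 297, 279, 126,   0,   0,   0,   0,   0,   0,   0,   0,
         0]), array([-6.00000000e-02, -5.00000000e-02, -4.00000000e-02, -3.00000000e-02,
       -2.00000000e-02, -1.00000000e-02,  1.38777878e-17,  1.00000000e-02,
        2.00000000e-02,  3.00000000e-02,  4.00000000e-02,  5.00000000e-02,
        6.00000000e-02,  7.00000000e-02,  8.00000000e-02]))
cam in tool [ 6.80416740e-02  2.52460441e-05 -1.77245591e-01]
scene 69 tool z max [-0.0352627  -0.02257069 -0.01770937 -0.01724863] hist (array([ 7, 19, 21, 17,  5,  0,  0,  0,  0,  0,  0,  0,  0,  0]), array([-6.00000000e-02, -5.00000000e-02, -4.00000000e-02, -3.00000000e-02,
       -2.00000000e-02, -1.00000000e-02,  1.38777878e-17,  1.00000000e-02,
        2.00000000e-02,  3.00000000e-02,  4.00000000e-02,  5.00000000e-02,
        6.00000000e-02,  7.00000000e-02,  8.00000000e-02]))
tcp px [154.67437116 184.4141797 ] tip [156.71597799 188.61211002]
```

View pics/s6.png

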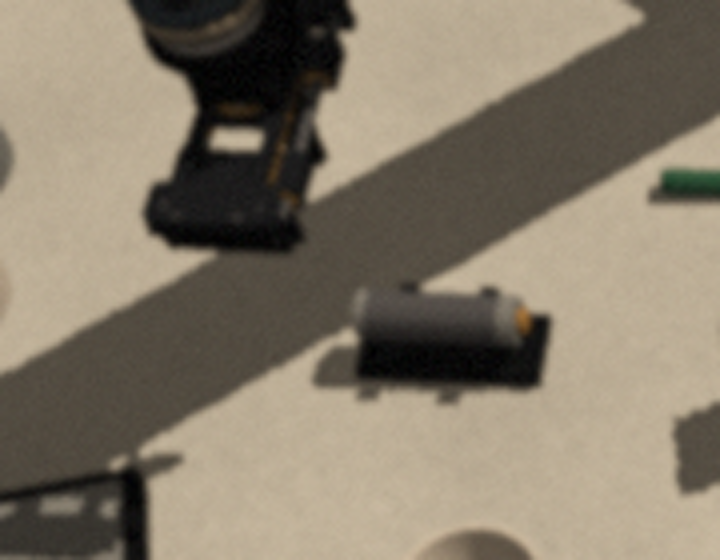

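View pics/w6.png

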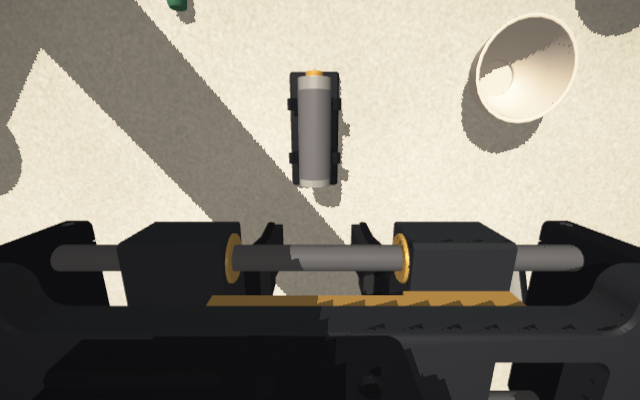

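Run:
```python
from h import *
from rig import telemetry
o=telemetry.get_obs(); R=Rn.from_quat(o["tool_rot"])
for n in("wrist","scene","top"):
    c=dict(np.load(n+"6.npz")); W=cloud(c)
    T=R.inv().apply((W-o["position"]).reshape(-1,3)).reshape(W.shape)
    for a,b in((-.03,-.02),(-.02,-.01)):
        m=(abs(T[...,0])<.06)&(abs(T[...,1])<.07)&(T[...,2]>a)&(T[...,2]<b)
        q=T[m]
        if len(q):
            for s in(-1,1):
                k=q[q[:,1]*s>0]
                if len(k):print(n,a,s,len(k),k.min(0).round(4),k.max(0).round(4))
```

```text
wrist -0.03 -1 130 [-0.0048 -0.0305 -0.03  ] [ 0.0076 -0.0214 -0.02  ]
wrist -0.03 1 130 [-0.0055  0.0247 -0.03  ] [ 0.0077  0.0339 -0.0201]
wrist -0.02 -1 38 [-0.0063 -0.0301 -0.0199] [ 0.0074 -0.0214 -0.0173]
wrist -0.02 1 33 [-0.0067  0.0248 -0.0198] [ 0.0074  0.0332 -0.0174]
scene -0.03 -1 7 [ 0.0031 -0.0344 -0.0282] [ 0.0121 -0.0253 -0.022 ]
scene -0.03 1 7 [ 0.006   0.0221 -0.0297] [ 0.0117  0.0336 -0.0201]
scene -0.02 -1 1 [ 0.009  -0.0347 -0.0195] [ 0.009  -0.0347 -0.0195]
```

The fingertips sit about 16 mm behind the reported position, and the force contact and both cameras agree on this. The real grasp point is therefore about 35 mm back along tool z. I'll correct for it.

```bash
cat >> h.py <<'E'
OFF=np.array([0,0,-.035])
def tt(obs): return obs["position"]+Rn.from_quat(obs["tool_rot"]).apply(OFF)
def rowsT(target_p,target_R,obs):
    return rows(np.array(target_p)-target_R.apply(OFF),target_R,obs)
E
python3 - <<'E'
from h import *
from rig import telemetry
o=telemetry.get_obs()
print(tt(o),rowsT([.4660,-.3429,.095],toolR(73.8),o))
E
```

```text
[ 0.44871946 -0.39926354  0.20016609] (array([0.0586, 0.0012, 0.1053]), array([-0.16, -0.12, -0.03]))
```

>>> step_arm:
  targets:
    - {"dx": 0.03,"dy": 0.0006,"dz": 0.03,"rx": -0.1,"ry": -0.1,"rz": 0}
    - {"dx": 0.0586,"dy": 0.0012,"dz": 0.06,"rx": -0.16,"ry": -0.12,"rz": 0}
    - {"dx": 0.0586,"dy": 0.0012,"dz": 0.08,"rx": -0.16,"ry": -0.12,"rz": 0}
    - {"dx": 0.0586,"dy": 0.0012,"dz": 0.105,"rx": -0.16,"ry": -0.12,"rz": 0}
    - {"dx": 0.0586,"dy": 0.0012,"dz": 0.105,"rx": -0.16,"ry": -0.12,"rz": 0}
  gripper: 0.7

```text
time: 10.18
position: [0.4642, -0.3397, 0.0574]
tool_rot: [0.8, 0.601, -0.0, -0.004]
ft_force: [0.0, -0.5, 0.1]
grip_width: 0.0607
```

Run:
```python
from h import *
from rig import telemetry
o=telemetry.get_obs()
print(tt(o),rowsT([.4660,-.3429,.046],toolR(73.8),o),o["grip_width"])
```

```text
[ 0.46442719 -0.3399211   0.09242644] (array([-0.0028,  0.0029,  0.0464]), array([-0.38, -0.25,  0.03])) 0.06071791768863368
```

>>> step_arm:
  targets:
    - {"dx": -0.0028,"dy": 0.0029,"dz": 0.005,"rx": -0.38,"ry": -0.25,"rz": 0}
    - {"dx": -0.0028,"dy": 0.0029,"dz": 0.015,"rx": -0.38,"ry": -0.25,"rz": 0}
    - {"dx": -0.0028,"dy": 0.0029,"dz": 0.03,"rx": -0.38,"ry": -0.25,"rz": 0}
    - {"dx": -0.0028,"dy": 0.0029,"dz": 0.0464,"rx": -0.38,"ry": -0.25,"rz": 0}
    - {"dx": -0.0028,"dy": 0.0029,"dz": 0.0464,"rx": -0.38,"ry": -0.25,"rz": 0}

```text
time: 10.8
position: [0.4649, -0.3419, 0.0092]
tool_rot: [0.8, 0.601, -0.0, -0.002]
ft_force: [-0.5, 0.0, -0.0]
grip_width: 0.0608
```

>>> step_arm:
  targets:
    - {"dx": 0,"dy": 0,"dz": 0,"rx": 0,"ry": 0,"rz": 0}
    - {"dx": 0,"dy": 0,"dz": 0,"rx": 0,"ry": 0,"rz": 0}
    - {"dx": 0,"dy": 0,"dz": 0,"rx": 0,"ry": 0,"rz": 0}
    - {"dx": 0,"dy": 0,"dz": 0,"rx": 0,"ry": 0,"rz": 0}
    - {"dx": 0,"dy": 0,"dz": 0,"rx": 0,"ry": 0,"rz": 0}
  gripper: 0
  force: 55

```text
time: 11.42
position: [0.4662, -0.3427, 0.0098]
tool_rot: [0.8, 0.601, 0.0, -0.0]
ft_force: [3.7, 0.0, 2.3]
grip_width: 0.0326
```

>>> step_arm:
  targets:
    - {"dx": 0,"dy": 0,"dz": 0,"rx": 0,"ry": 0,"rz": 0}
    - {"dx": 0,"dy": 0,"dz": 0,"rx": 0,"ry": 0,"rz": 0}
    - {"dx": 0,"dy": 0,"dz": 0,"rx": 0,"ry": 0,"rz": 0}
    - {"dx": 0,"dy": 0,"dz": 0,"rx": 0,"ry": 0,"rz": 0}
    - {"dx": 0,"dy": 0,"dz": 0,"rx": 0,"ry": 0,"rz": 0}

```text
time: 12.05
position: [0.4662, -0.3428, 0.0098]
tool_rot: [0.8, 0.601, 0.0, -0.0]
ft_force: [1.5, 0.2, -0.1]
grip_width: 0.0323
```

Gripped at 32 mm. I'll lift and carry it to above the bay.

>>> step_arm:
  targets:
    - {"dx": 0,"dy": 0,"dz": -0.01,"rx": 0,"ry": 0,"rz": 0}
    - {"dx": 0,"dy": 0,"dz": -0.04,"rx": 0,"ry": 0,"rz": 0}
    - {"dx": 0,"dy": 0,"dz": -0.08,"rx": 0,"ry": 0,"rz": 0}
    - {"dx": 0.01,"dy": 0.005,"dz": -0.12,"rx": 0,"ry": 0,"rz": 0}
    - {"dx": 0.03,"dy": 0.01,"dz": -0.15,"rx": 0,"ry": 0,"rz": 0}

```text
time: 12.68
position: [0.4835, -0.317, 0.1617]
tool_rot: [0.8, 0.6, -0.0, -0.0]
ft_force: [1.0, -0.2, -2.2]
grip_width: 0.0324
```

```bash
cat >> h.py <<'E'
YB=85.08
ex=np.array([np.sin(np.radians(YB)),-np.cos(np.radians(YB)),0]);ey=np.array([np.cos(np.radians(YB)),np.sin(np.radians(YB)),0])
BAY=.5825*ex-.0015*ey+np.array([0,0,.058])
def bayp(x,y,z): return BAY+x*ex+y*ey+np.array([0,0,z])
def graspat(flaty,flatz,th):
    t=np.radians(th); return bayp(0,flaty+.058*np.cos(t),flatz+.058*np.sin(t)),toolR(YB,th)
E
python3 - <<'E'
from h import *
from rig import telemetry
o=telemetry.get_obs()
print(BAY,tt(o),o["grip_width"]);p,R=graspat(-.035,.08,25);print(p,rowsT(p,R,o))
print(rowsT(p+[0,0,.0],toolR(YB),o))
E
```

```text
[ 0.58022508 -0.05145242  0.058     ] [ 0.48352951 -0.3170274   0.19665702] 0.03237655527194172
[ 0.58173161 -0.03395129  0.16251186] (array([0.3137, 0.0121, 0.0309]), array([  2.45,  24.91, -11.17]))
(array([0.2992, 0.015 , 0.0342]), array([-3.000e-02, -1.000e-02, -1.135e+01]))
```

>>> step_arm:
  targets:
    - {"dx": 0.06,"dy": 0.002,"dz": 0,"rx": 0.5,"ry": 5,"rz": -2.2}
    - {"dx": 0.12,"dy": 0.005,"dz": 0,"rx": 1,"ry": 10,"rz": -4.5}
    - {"dx": 0.18,"dy": 0.007,"dz": 0,"rx": 1.5,"ry": 15,"rz": -6.7}
    - {"dx": 0.24,"dy": 0.01,"dz": 0,"rx": 2,"ry": 20,"rz": -9}
    - {"dx": 0.3,"dy": 0.012,"dz": 0.01,"rx": 2.45,"ry": 24.9,"rz": -11.2}

```text
time: 13.3
position: [0.5792, -0.0309, 0.1525]
tool_rot: [0.718, 0.661, 0.16, -0.147]
ft_force: [-0.4, -0.9, -2.2]
grip_width: 0.0328
```

Run:
```python
from h import *
from rig import telemetry,viewer
c=viewer.camera("wrist"); cv2.imwrite("pics/w7.png",c["img"]); np.savez("w7.npz",**c)
o=telemetry.get_obs()
p,R=graspat(-.043,.03,25);print(tt(o),p,rowsT(p,R,o),o["grip_width"],o["q"])
```

```text
[ 0.5773032  -0.03956838  0.18219313] [ 0.5810455  -0.04192181  0.11251186] (array([-0.0323,  0.0044,  0.0619]), array([-0.34, -0.6 ,  0.18])) 0.03258985316997179 [-0.46772064  0.59450381  1.59970675  0.44803915  1.16873653 -0.61032088]
```

View pics/w7.png

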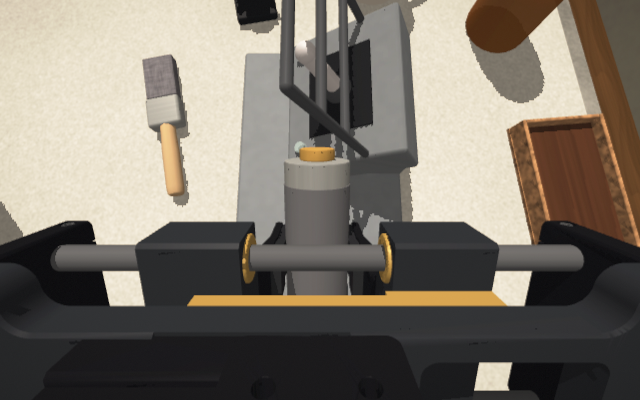

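Run:
```python
from h import *
from rig import telemetry
o=telemetry.get_obs()
c=dict(np.load("w7.npz")); I=c["img"].astype(int);W=cloud(c)
R=Rn.from_quat(o["tool_rot"])
m=np.zeros(I.shape[:2],bool);m[135:170,280:360]=1
br=m&(I[...,2]-I[...,0]>70)
T=R.inv().apply((W[br]-tt(o)));print(len(T),T.min(0),T.max(0),np.median(T,0))
# sleeve
T=R.inv().apply((W[170:215,290:345].reshape(-1,3)-tt(o)));T=T[T[:,2]>-.03];print(T.min(0),T.max(0)); 
p=cv2.fitLine(T[:,[0,2]].astype(np.float32),cv2.DIST_L2,0,.01,.01).ravel();print("pitch in tool",np.degrees(np.arctan2(p[1],p[0])))
p=cv2.fitLine(T[:,[0,1]].astype(np.float32),cv2.DIST_L2,0,.01,.01).ravel();print("yaw in tool",np.degrees(np.arctan2(p[1],p[0])),p[2:])
```

```text
462 [nan nan nan] [nan nan nan] [nan nan nan]
[ 0.02086186 -0.01239454 -0.02289355] [ 0.04426726  0.01459932 -0.01382226]
pitch in tool 1.1949731
yaw in tool -89.34794 [0.03320794 0.00107732]
```

Run:
```python
from h import *
from rig import telemetry
o=telemetry.get_obs()
c=dict(np.load("w7.npz")); I=c["img"].astype(int);W=cloud(c)
R=Rn.from_quat(o["tool_rot"])
m=np.zeros(I.shape[:2],bool);m[140:166,290:345]=1
br=m&(I[...,2]-I[...,0]>70)
T=R.inv().apply((W[br]-tt(o)));T=T[np.isfinite(T[:,0])];print(len(T),np.percentile(T,[2,50,98],axis=0))
for v in range(144,215,4): print(v,R.inv().apply(W[v,317]-tt(o)).round(4))
```

```text
460 [[ 0.04728505 -0.00719544 -0.01337779]
 [ 0.05044049  0.00063563 -0.01127069]
 [ 0.05292743  0.00864803 -0.0016704 ]]
144 [0.0437 0.0022 0.1492]
148 [ 0.0529  0.0011 -0.0086]
152 [ 0.0514  0.0011 -0.0128]
156 [ 0.0493  0.0011 -0.0116]
160 [ 0.0475  0.0011 -0.0126]
164 [ 0.0468  0.0011 -0.0214]
168 [ 0.045   0.0011 -0.0213]
172 [ 0.0429  0.0011 -0.0198]
176 [ 0.0412  0.0011 -0.0209]
180 [ 0.0393  0.0011 -0.0206]
184 [ 0.0374  0.0011 -0.0203]
188 [ 0.0355  0.0011 -0.0207]
192 [ 0.0339  0.0011 -0.0218]
196 [ 0.0317  0.0011 -0.0208]
200 [ 0.0301  0.001  -0.022 ]
204 [ 0.0283  0.001  -0.0223]
208 [ 0.026   0.0011 -0.0212]
212 [ 0.0242  0.0011 -0.0219]
```

```bash
cat > hand.py <<'E'
from h import *
from rig import telemetry,viewer
import sys
o=telemetry.get_obs()
c=viewer.camera("wrist"); I=c["img"].astype(int);W=cloud(c); cv2.imwrite(f"pics/{sys.argv[1]}.png",c["img"]); np.savez(sys.argv[1]+".npz",**c)
o2=telemetry.get_obs(); print("drift",o2["position"]-o["position"])
R=Rn.from_quat(o["tool_rot"])
C=-c["R"].T@c["t"]; print("cam in tool",R.inv().apply(C-o["position"]))
for v in range(140,215,4): print(v,R.inv().apply(W[v,317]-tt(o)).round(4), W[v,317].round(4))
E
python3 hand.py w8
```

```text
drift [-0.00136296 -0.00306967 -0.00031502]
cam in tool [ 6.79408964e-02 -5.04282631e-05 -1.77445236e-01]
140 [5.370e-02 1.000e-04 1.536e-01] [0.5862 0.0749 0.0669]
144 [4.960e-02 1.000e-04 1.538e-01] [0.5859 0.0713 0.0649]
148 [ 0.0573  0.     -0.0027] [0.5815 0.0108 0.2094]
152 [ 0.0559  0.     -0.0086] [0.5812 0.0069 0.2141]
156 [ 0.054   0.     -0.0091] [0.5811 0.0051 0.2137]
160 [ 0.0521  0.     -0.009 ] [0.5809 0.0034 0.2128]
164 [ 0.0511  0.     -0.0162] [ 0.5806 -0.0006  0.2189]
168 [ 0.0493  0.     -0.0162] [ 0.5805 -0.0022  0.2181]
172 [ 0.0475  0.     -0.0166] [ 0.5804 -0.004   0.2177]
176 [ 0.0458  0.     -0.0175] [ 0.5802 -0.0059  0.2177]
180 [ 0.0438  0.     -0.0165] [ 0.5801 -0.0073  0.216 ]
184 [ 0.0418  0.     -0.0163] [ 0.5799 -0.009   0.215 ]
188 [ 0.04    0.     -0.0165] [ 0.5798 -0.0107  0.2143]
192 [ 0.0383  0.     -0.0174] [ 0.5797 -0.0127  0.2144]
196 [ 0.0364  0.     -0.0176] [ 0.5795 -0.0144  0.2138]
200 [ 0.0342  0.0001 -0.0163] [ 0.5794 -0.0159  0.2117]
204 [ 0.0323  0.0001 -0.0167] [ 0.5792 -0.0177  0.2112]
208 [ 0.0306  0.0001 -0.0177] [ 0.5791 -0.0197  0.2114]
212 [ 0.0286  0.0001 -0.0174] [ 0.5789 -0.0214  0.2102]
```

The cell is centred in the true grasp frame. Next I'll lower it, tilted, into the space in front of the spring plate.

```bash
cat > nxt.py <<'E'
from h import *
from rig import telemetry
import sys
fy,fz,th=map(float,sys.argv[1:4])
o=telemetry.get_obs(); R=Rn.from_quat(o["tool_rot"])
d=tt(o)-BAY; X=R.apply([1,0,0]); th0=np.degrees(np.arcsin(X[2]))
print("flat now (x,y,z mm)",[(1e3*((d-.058*X)@a)).round(1) for a in(ex,ey,np.array([0,0,1]))],"tilt",th0.round(2),"F box",[(o["ft_force"]@a).round(2) for a in(ex,ey,np.array([0,0,1]))],"w",o["grip_width"].round(4))
p,Rt=graspat(fy/1e3,fz/1e3,th); print(rowsT(p,Rt,o))
E
python3 nxt.py -41 30 25
```

```text
Traceback (most recent call last):
  File "nxt.py", line 7, in <module>
    print("flat now (x,y,z mm)",[(1e3*((d-.058*X)@a)).round(1) for a in(ex,ey,np.array([0,0,1]))],"tilt",th0.round(2),"F box",[(o["ft_force"]@a).round(2) for a in(ex,ey,np.array([0,0,1]))],"w",o["grip_width"].round(4))
                                                                                                                                                                                                 ^^^^^^^^^^^^^^^^^^^^^
AttributeError: 'float' object has no attribute 'round'
```

```bash
sed -i 's/o\["grip_width"\].round(4)/round(o["grip_width"],4)/' nxt.py; python3 nxt.py -41 30 25
```

```text
flat now (x,y,z mm) [np.float64(-4.8), np.float64(-43.9), np.float64(99.2)] tilt 25.25 F box [np.float64(-0.99), np.float64(-1.24), np.float64(-2.72)] w 0.0323
(array([-0.0271,  0.0057,  0.064 ]), array([-0.44, -0.25,  0.16]))
```

>>> step_arm:
  targets:
    - {"dx": -0.007,"dy": 0.003,"dz": 0.016,"rx": -0.4,"ry": -0.2,"rz": 0.1}
    - {"dx": -0.014,"dy": 0.0057,"dz": 0.032,"rx": -0.4,"ry": -0.2,"rz": 0.1}
    - {"dx": -0.02,"dy": 0.0057,"dz": 0.048,"rx": -0.4,"ry": -0.2,"rz": 0.1}
    - {"dx": -0.027,"dy": 0.0057,"dz": 0.064,"rx": -0.4,"ry": -0.2,"rz": 0.1}
    - {"dx": -0.027,"dy": 0.0057,"dz": 0.064,"rx": -0.4,"ry": -0.2,"rz": 0.1}

```text
time: 14.02
position: [0.5813, -0.0249, 0.0792]
tool_rot: [0.719, 0.66, 0.159, -0.149]
ft_force: [-0.1, 0.3, -2.5]
grip_width: 0.0329
```

```bash
python3 hand.py w9 | head -2; python3 nxt.py -41 1 25
```

```text
drift [ 0.00073432 -0.00022016  0.00088681]
cam in tool [ 6.79266681e-02 -5.04999749e-05 -1.77448565e-01]
flat now (x,y,z mm) [np.float64(-0.4), np.float64(-40.9), np.float64(29.2)] tilt 25.09 F box [np.float64(0.39), np.float64(0.17), np.float64(-2.77)] w 0.0327
(array([-0.0121,  0.0006,  0.0256]), array([-0.13, -0.09, -0.01]))
```

View pics/w9.png

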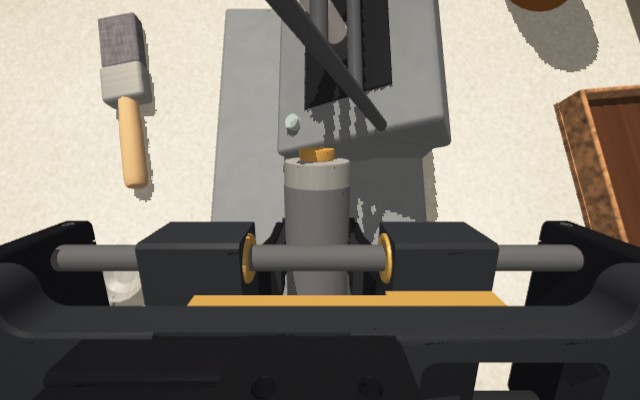

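The cell is still held at 25 degrees with the nub at (317,155) and nothing touching. Now lower it.

>>> step_arm:
  targets:
    - {"dx": -0.003,"dy": 0.0003,"dz": 0.006,"rx": 0,"ry": 0,"rz": 0}
    - {"dx": -0.006,"dy": 0.0006,"dz": 0.012,"rx": 0,"ry": 0,"rz": 0}
    - {"dx": -0.009,"dy": 0.0006,"dz": 0.019,"rx": 0,"ry": 0,"rz": 0}
    - {"dx": -0.012,"dy": 0.0006,"dz": 0.0256,"rx": 0,"ry": 0,"rz": 0}
    - {"dx": -0.012,"dy": 0.0006,"dz": 0.0256,"rx": 0,"ry": 0,"rz": 0}

```text
time: 14.7
position: [0.582, -0.0249, 0.0511]
tool_rot: [0.719, 0.66, 0.159, -0.148]
ft_force: [0.1, 0.2, -0.6]
grip_width: 0.0326
```

```bash
python3 nxt.py -54 1 25
```

```text
flat now (x,y,z mm) [np.float64(-0.4), np.float64(-40.7), np.float64(0.2)] tilt 25.13 F box [np.float64(0.09), np.float64(0.19), np.float64(-0.57)] w 0.0326
(array([-0.0117,  0.0005, -0.0062]), array([-0.21, -0.13, -0.04]))
```

```bash
python3 nxt.py -54 2 24
```

```text
flat now (x,y,z mm) [np.float64(-0.4), np.float64(-40.7), np.float64(0.2)] tilt 25.13 F box [np.float64(0.09), np.float64(0.19), np.float64(-0.57)] w 0.0326
(array([-0.0119,  0.0005, -0.0061]), array([-0.21, -1.13, -0.04]))
```

>>> step_arm:
  targets:
    - {"dx": -0.001,"dy": 0.0003,"dz": -0.0025,"rx": -0.2,"ry": 0,"rz": 0}
    - {"dx": -0.004,"dy": 0.0005,"dz": -0.003,"rx": -0.2,"ry": -0.3,"rz": 0}
    - {"dx": -0.008,"dy": 0.0005,"dz": -0.0045,"rx": -0.2,"ry": -0.7,"rz": 0}
    - {"dx": -0.012,"dy": 0.0005,"dz": -0.006,"rx": -0.2,"ry": -1.1,"rz": 0}
    - {"dx": -0.012,"dy": 0.0005,"dz": -0.006,"rx": -0.2,"ry": -1.1,"rz": 0}

```text
time: 15.32
position: [0.5815, -0.0379, 0.0517]
tool_rot: [0.721, 0.661, 0.154, -0.141]
ft_force: [2.0, 3.7, -2.7]
grip_width: 0.0329
```

```bash
python3 hand.py w10|tail -18; python3 nxt.py -62 1 12
```

```text
144 [0.0575 0.0001 0.0262] [0.5858 0.0108 0.0831]
148 [ 0.0575  0.     -0.0046] [ 0.5847 -0.0017  0.1113]
152 [ 0.0559  0.     -0.0092] [ 0.5844 -0.005   0.1149]
156 [ 0.0541  0.     -0.0097] [ 0.5843 -0.0069  0.1145]
160 [ 0.0521  0.     -0.0087] [ 0.5841 -0.0083  0.1128]
164 [ 0.0514  0.     -0.0182] [ 0.5838 -0.0128  0.1212]
168 [ 0.0493  0.     -0.0165] [ 0.5837 -0.014   0.1189]
172 [ 0.0475  0.     -0.0168] [ 0.5835 -0.0157  0.1184]
176 [ 0.0459  0.     -0.0178] [ 0.5833 -0.0176  0.1186]
180 [ 0.044   0.     -0.0174] [ 0.5832 -0.0192  0.1175]
184 [ 0.0421  0.     -0.0174] [ 0.5831 -0.0209  0.1167]
188 [ 0.04    0.0001 -0.0168] [ 0.5829 -0.0225  0.1153]
192 [ 0.0382  0.0001 -0.0172] [ 0.5828 -0.0243  0.115 ]
196 [ 0.0362  0.0001 -0.0166] [ 0.5826 -0.026   0.1136]
200 [ 0.0342  0.0001 -0.0166] [ 0.5825 -0.0277  0.1127]
204 [ 0.0325  0.0001 -0.0175] [ 0.5823 -0.0297  0.1129]
208 [ 0.0306  0.0001 -0.0175] [ 0.5821 -0.0314  0.1121]
212 [ 0.0286  0.0001 -0.0174] [ 0.582  -0.0332  0.1112]
flat now (x,y,z mm) [np.float64(0.1), np.float64(-53.6), np.float64(2.0)] tilt 24.07 F box [np.float64(1.28), np.float64(3.66), np.float64(-2.49)] w 0.0327
(array([-0.0167, -0.0001,  0.0088]), array([ -0.  , -12.07,  -0.04]))
```

View pics/w10.png

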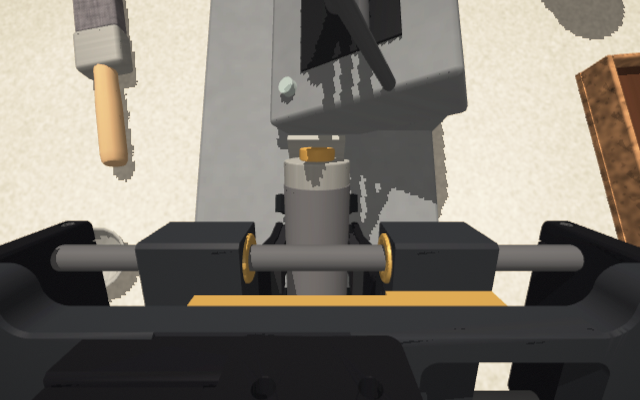

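The spring reads 3.7 N, about what 7.5 mm of compression predicts, so the bay's y position is confirmed. The cell hasn't slipped in the grip. Now rotate the nub down.

```bash
for a in "-56 2 21" "-58 1.5 18" "-60 1.5 15" "-62 1 12"; do python3 nxt.py $a | tail -1; done
```

```text
(array([-0.0042, -0.0001,  0.002 ]), array([ 0.  , -3.07, -0.04]))
(array([-0.0083, -0.0001,  0.0045]), array([ 0.  , -6.07, -0.04]))
(array([-0.0123, -0.0001,  0.0065]), array([-0.  , -9.07, -0.04]))
(array([-0.0167, -0.0001,  0.0088]), array([ -0.  , -12.07,  -0.04]))
```

>>> step_arm:
  targets:
    - {"dx": -0.0042,"dy": 0,"dz": 0.002,"rx": 0,"ry": -3,"rz": 0}
    - {"dx": -0.0083,"dy": 0,"dz": 0.0045,"rx": 0,"ry": -6,"rz": 0}
    - {"dx": -0.0123,"dy": 0,"dz": 0.0065,"rx": 0,"ry": -9,"rz": 0}
    - {"dx": -0.0167,"dy": 0,"dz": 0.0088,"rx": 0,"ry": -12,"rz": 0}
    - {"dx": -0.0167,"dy": 0,"dz": 0.0088,"rx": 0,"ry": -12,"rz": 0}

```text
time: 16.0
position: [0.5805, -0.0477, 0.0368]
tool_rot: [0.732, 0.673, 0.078, -0.072]
ft_force: [1.9, 5.1, -2.2]
grip_width: 0.0325
```

```bash
python3 hand.py w11|sed -n '1,2p;3,10p'; for a in "-63.5 1 9" "-64 1 6" "-64.5 0.5 3" "-64.5 0 0"; do python3 nxt.py $a ; done
```

```text
drift [-2.59963654e-05 -2.24067944e-04 -4.89080495e-06]
cam in tool [ 6.79815786e-02 -6.09026128e-05 -1.77318056e-01]
140 [0.0608 0.     0.0081] [0.5851 0.0058 0.0759]
144 [0.0585 0.0001 0.0106] [0.585  0.0041 0.0729]
148 [ 0.0576  0.     -0.0051] [ 5.846e-01 -1.000e-04  8.810e-02]
152 [ 0.056   0.     -0.0088] [ 0.5844 -0.0024  0.0914]
156 [ 0.0541  0.     -0.009 ] [ 0.5843 -0.0043  0.0912]
160 [ 0.0522  0.     -0.0093] [ 0.5841 -0.0062  0.0911]
164 [ 0.0512  0.     -0.0159] [ 0.5839 -0.0086  0.0973]
168 [ 0.0493  0.     -0.0159] [ 0.5838 -0.0104  0.0969]
flat now (x,y,z mm) [np.float64(-0.0), np.float64(-60.6), np.float64(0.8)] tilt 12.15 F box [np.float64(1.07), np.float64(4.75), np.float64(-3.07)] w 0.0326
(array([-0.0048,  0.0001,  0.0023]), array([-0.04, -3.15,  0.01]))
flat now (x,y,z mm) [np.float64(-0.0), np.float64(-60.6), np.float64(0.8)] tilt 12.15 F box [np.float64(1.07), np.float64(4.75), np.float64(-3.07)] w 0.0326
(array([-0.0074,  0.0001,  0.0051]), array([-0.04, -6.15,  0.01]))
flat now (x,y,z mm) [np.float64(-0.0), np.float64(-60.6), np.float64(0.8)] tilt 12.15 F box [np.float64(1.07), np.float64(4.75), np.float64(-3.07)] w 0.0326
(array([-0.0102,  0.0001,  0.0082]), array([-0.04, -9.15,  0.01]))
flat now (x,y,z mm) [np.float64(-0.0), np.float64(-60.6), np.float64(0.8)] tilt 12.15 F box [np.float64(1.07), np.float64(4.75), np.float64(-3.07)] w 0.0326
(array([-0.0127,  0.0001,  0.0114]), array([-4.000e-02, -1.215e+01,  1.000e-02]))
```

View pics/w11.png

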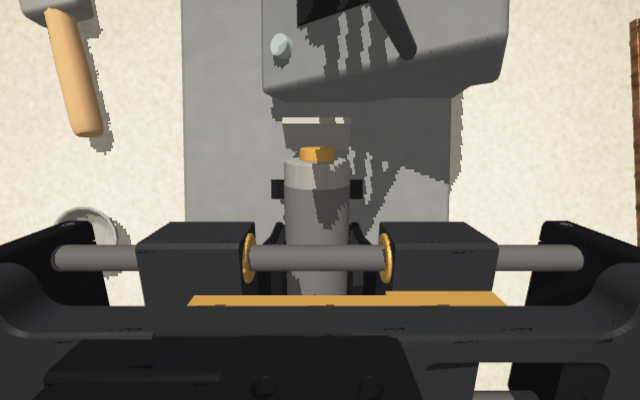

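>>> step_arm:
  targets:
    - {"dx": -0.006,"dy": 0,"dz": 0.0015,"rx": 0,"ry": -2,"rz": 0}
    - {"dx": -0.0085,"dy": 0,"dz": 0.005,"rx": 0,"ry": -6,"rz": 0}
    - {"dx": -0.0115,"dy": 0,"dz": 0.008,"rx": 0,"ry": -9,"rz": 0}
    - {"dx": -0.0138,"dy": 0,"dz": 0.0114,"rx": 0,"ry": -12,"rz": 0}
    - {"dx": -0.0138,"dy": 0,"dz": 0.0114,"rx": 0,"ry": -12,"rz": 0}

```text
time: 16.68
position: [0.5796, -0.0575, 0.0228]
tool_rot: [0.736, 0.677, 0.001, -0.002]
ft_force: [1.6, 5.4, -0.5]
grip_width: 0.0324
```

```bash
python3 hand.py w12|sed -n '1,2p;3,10p'; for a in "-64.5 -1 0" ; do python3 nxt.py $a ; done
```

```text
drift [ 2.77360824e-05 -2.82751270e-04  7.07455338e-06]
cam in tool [ 6.80195364e-02 -5.83847874e-05 -1.77226656e-01]
140 [ 0.0619  0.     -0.0158] [0.5849 0.004  0.0739]
144 [0.0575 0.0001 0.0284] [ 5.846e-01 -3.000e-04  2.970e-02]
148 [ 0.0577  0.0001 -0.0067] [ 5.846e-01 -2.000e-04  6.480e-02]
152 [ 0.056   0.0001 -0.0093] [ 0.5844 -0.0018  0.0674]
156 [ 0.0541  0.0001 -0.009 ] [ 0.5843 -0.0038  0.0671]
160 [ 0.0521  0.0001 -0.0077] [ 0.5841 -0.0058  0.0658]
164 [ 0.0513  0.0001 -0.0164] [ 0.584  -0.0066  0.0744]
168 [ 0.0496  0.0001 -0.0172] [ 0.5839 -0.0083  0.0753]
flat now (x,y,z mm) [np.float64(0.1), np.float64(-64.5), np.float64(-0.4)] tilt 0.27 F box [np.float64(0.09), np.float64(4.96), np.float64(-1.05)] w 0.0327
(array([-0.0001,  0.    ,  0.0009]), array([-0.02, -0.27,  0.04]))
```

View pics/w12.png

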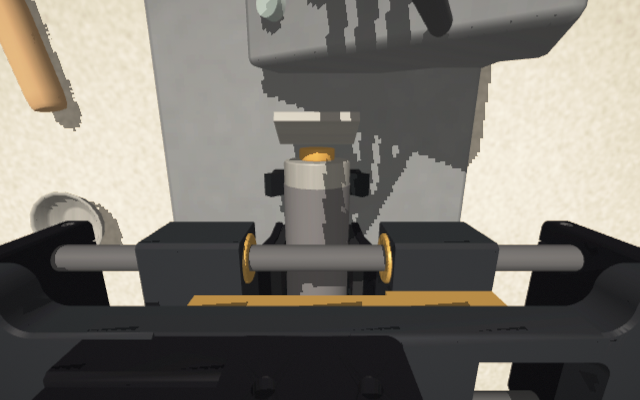

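The cell is level and seated at axis height, with the nub below the lip. I'll slide it +y onto the fixed contact, then release.

>>> step_arm:
  targets:
    - {"dx": 0.0015,"dy": 0,"dz": 0.0003,"rx": 0,"ry": 0,"rz": 0}
    - {"dx": 0.003,"dy": 0,"dz": 0.0005,"rx": 0,"ry": 0,"rz": 0}
    - {"dx": 0.0045,"dy": 0,"dz": 0.0005,"rx": 0,"ry": 0,"rz": 0}
    - {"dx": 0.006,"dy": 0,"dz": 0.0005,"rx": 0,"ry": 0,"rz": 0}
    - {"dx": 0.006,"dy": 0,"dz": 0.0005,"rx": 0,"ry": 0,"rz": 0}

```text
time: 17.35
position: [0.58, -0.0523, 0.0227]
tool_rot: [0.737, 0.676, 0.001, -0.002]
ft_force: [-1.8, -1.3, 5.0]
grip_width: 0.0326
```

```bash
python3 nxt.py -58 0 0
```

```text
flat now (x,y,z mm) [np.float64(-0.0), np.float64(-59.0), np.float64(-0.6)] tilt 0.23 F box [np.float64(-1.7), np.float64(-1.5), np.float64(5.04)] w 0.0326
(array([ 0.0008,  0.0001, -0.0003]), array([-0.03, -0.23,  0.04]))
```

>>> step_arm:
  targets:
    - {"dx": 0,"dy": 0,"dz": 0,"rx": 0,"ry": 0,"rz": 0}
    - {"dx": 0,"dy": 0,"dz": 0,"rx": 0,"ry": 0,"rz": 0}
    - {"dx": 0,"dy": 0,"dz": 0,"rx": 0,"ry": 0,"rz": 0}
    - {"dx": 0,"dy": 0,"dz": 0,"rx": 0,"ry": 0,"rz": 0}
    - {"dx": 0,"dy": 0,"dz": 0,"rx": 0,"ry": 0,"rz": 0}
  gripper: 0.7

```text
time: 17.98
position: [0.5801, -0.0522, 0.0226]
tool_rot: [0.737, 0.676, 0.001, -0.002]
ft_force: [-1.1, -0.0, 0.4]
grip_width: 0.0601
```

>>> step_arm:
  targets:
    - {"dx": 0,"dy": 0,"dz": -0.005,"rx": 0,"ry": 0,"rz": 0}
    - {"dx": 0,"dy": 0,"dz": -0.03,"rx": 0,"ry": 0,"rz": 0}
    - {"dx": -0.01,"dy": 0,"dz": -0.07,"rx": 0,"ry": 0,"rz": 0}
    - {"dx": -0.04,"dy": 0,"dz": -0.11,"rx": 0,"ry": 0,"rz": 0}
    - {"dx": -0.06,"dy": 0,"dz": -0.15,"rx": 0,"ry": 0,"rz": 0}

```text
time: 18.6
position: [0.5749, -0.1135, 0.174]
tool_rot: [0.737, 0.676, 0.001, -0.001]
ft_force: [0.1, 0.5, -0.2]
grip_width: 0.0607
```

Run:
```python
from h import *
from rig import telemetry,viewer
c=viewer.camera("wrist"); c=viewer.camera("wrist"); cv2.imwrite("pics/w13.png",c["img"]); np.savez("w13.npz",**c)
W=cloud(c)
o=telemetry.get_obs(); print(o["position"],o["grip_width"],o["ft_force"])
D=W-BAY
B=np.stack([D@ex,D@ey,D[...,2]],-1)*1e3
m=(abs(B[...,0])<4)&(B[...,2]>-5)&(abs(B[...,1])<100)
q=B[m]; q=q[np.argsort(q[:,1])]
for a in range(-96,80,4):
    k=q[(q[:,1]>=a)&(q[:,1]<a+4)]
    if len(k): print(a,k[:,2].mean().round(1),k[:,2].max().round(1),end=" | ")
```

```text
[ 0.57848432 -0.11599404  0.17765633] 0.06072242773686726 [ 0.02255607 -0.34558157 -0.26765426]
-96 26.7 27.5 | -92 27.4 28.8 | -88 27.7 28.8 | -84 27.6 28.6 | -80 17.9 27.9 | -76 9.4 11.1 | -72 9.3 11.4 | -68 10.1 10.9 | -64 18.4 20.2 | -60 17.0 19.6 | -56 16.0 17.5 | -52 16.6 17.7 | -48 16.6 17.8 | -44 243.1 258.5 | -40 239.1 258.2 | -36 208.8 225.5 | -32 16.6 18.3 | -28 16.6 17.8 | -24 16.8 18.2 | -20 16.6 18.1 | -16 16.7 18.3 | -12 16.5 18.0 | -8 16.7 18.5 | -4 16.8 17.8 | 0 16.7 17.8 | 4 16.7 18.4 | 8 16.7 18.0 | 12 16.6 18.2 | 16 16.6 18.2 | 20 16.3 18.0 | 24 16.6 17.4 | 28 16.7 18.1 | 32 17.0 18.5 | 36 16.7 17.9 | 40 16.2 17.5 | 44 16.1 17.7 | 48 16.0 17.5 | 52 11.1 15.8 | 56 18.7 23.0 | 60 26.1 29.8 | 64 28.2 30.8 |
```

View pics/w13.png

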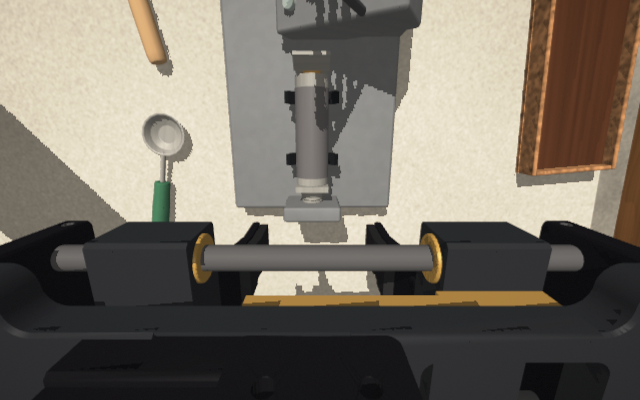

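The cell is fitted. Its top is level at 16.7 mm above the axis along its whole length, the flat end is at about -58 mm, and the nub is under the lip. Next is the toggle: I'll go to a staging pose in front of it, leaning.

```bash
cat >> h.py <<'E'
OB=BAY+.085*ey-np.array([0,0,.058])
PV=OB+.020*ex+.085*ey+np.array([0,0,.080])
wv=-.5*ex+np.array([0,0,np.sqrt(.75)]); uv=np.sqrt(.75)*ex+np.array([0,0,.5])
def tog(w,u,y,back,L):
    """true TCP with fingertips at panel coords (w out,u up panel,y box) backed off"""
    R=toolR(YB+90,-L); z=R.apply([0,0,1]); return PV+w*wv+u*uv+y*ey-z*(.019+back),R
def togpos(o):
    R=Rn.from_quat(o["tool_rot"]); t=tt(o)+R.apply([0,0,.019])-PV
    return (1e3*np.array([t@wv,t@uv,t@ey])).round(1)
E
python3 - <<'E'
from h import *
from rig import telemetry
o=telemetry.get_obs(); print(tt(o),PV)
p,R=tog(.05,0,.045,.10,45);print(p); print(rowsT(p,R,o))
print(rowsT([.47,-.0,.30],toolR(130),o))
E
```

```text
[ 0.57811808 -0.11596315  0.2126544 ] [0.61473139 0.11620591 0.08      ]
[0.50984725 0.17040096 0.20744698]
(array([ 0.2794, -0.0685, -0.0058]), array([-34.74, -34.69, -85.13]))
(array([ 0.1061, -0.1173, -0.0886]), array([  0.57,   0.23, -45.  ]))
```

>>> step_arm:
  targets:
    - {"dx": 0,"dy": -0.02,"dz": -0.03,"rx": 0,"ry": 0,"rz": -9}
    - {"dx": 0.02,"dy": -0.045,"dz": -0.06,"rx": 0,"ry": 0,"rz": -18}
    - {"dx": 0.05,"dy": -0.07,"dz": -0.08,"rx": 0,"ry": 0,"rz": -27}
    - {"dx": 0.08,"dy": -0.095,"dz": -0.09,"rx": 0,"ry": 0,"rz": -36}
    - {"dx": 0.106,"dy": -0.117,"dz": -0.09,"rx": 0,"ry": 0,"rz": -45}
  gripper: 0

```text
time: 19.32
position: [0.4692, 0.0013, 0.2669]
tool_rot: [0.42, 0.907, 0.002, 0.005]
ft_force: [0.6, 0.6, -0.2]
grip_width: 0.0187
```

Run:
```python
from h import *
from rig import telemetry
o=telemetry.get_obs(); print(tt(o),o["q"])
p,R=tog(.05,0,.045,.14,45);
print(rowsT([.42,.12,.31],toolR(YB+90),o))
```

```text
[0.46883613 0.0013184  0.30188433] [-0.23748054  0.23418392  1.73912547  0.00220554  1.15700565 -0.9419503 ]
(array([ 0.1223,  0.0393, -0.0088]), array([  0.27,   0.62, -44.77]))
```

>>> step_arm:
  targets:
    - {"dx": 0.025,"dy": 0.008,"dz": 0,"rx": 0,"ry": 0,"rz": -9}
    - {"dx": 0.05,"dy": 0.016,"dz": 0,"rx": 0,"ry": 0,"rz": -18}
    - {"dx": 0.075,"dy": 0.024,"dz": 0,"rx": 0,"ry": 0,"rz": -27}
    - {"dx": 0.1,"dy": 0.032,"dz": 0,"rx": 0,"ry": 0,"rz": -36}
    - {"dx": 0.122,"dy": 0.039,"dz": 0,"rx": 0,"ry": 0,"rz": -45}

```text
time: 19.95
position: [0.4188, 0.1207, 0.2657]
tool_rot: [0.038, 0.999, -0.0, 0.005]
ft_force: [-0.1, 0.0, -1.0]
grip_width: 0.0001
```

Run:
```python
from h import *
from rig import telemetry
o=telemetry.get_obs(); print(tt(o),o["q"])
p,R=tog(.05,0,.045,.10,45);print(p)
print(rowsT(p,R,o))
```

```text
[0.41843982 0.12072266 0.30073785] [ 2.36338900e-02  1.85602128e-01  1.81039032e+00 -7.69662093e-04
  1.13541591e+00 -1.47078363e+00]
[0.50984725 0.17040096 0.20744698]
(array([-0.1109,  0.0562,  0.0842]), array([  0.24, -44.42,   0.52]))
```

>>> step_arm:
  targets:
    - {"dx": -0.02,"dy": 0.011,"dz": 0.005,"rx": 0,"ry": -9,"rz": 0.1}
    - {"dx": -0.045,"dy": 0.022,"dz": 0.02,"rx": 0,"ry": -18,"rz": 0.2}
    - {"dx": -0.07,"dy": 0.034,"dz": 0.04,"rx": 0.1,"ry": -27,"rz": 0.3}
    - {"dx": -0.09,"dy": 0.045,"dz": 0.062,"rx": 0.2,"ry": -36,"rz": 0.4}
    - {"dx": -0.111,"dy": 0.056,"dz": 0.084,"rx": 0.2,"ry": -44.4,"rz": 0.5}

```text
time: 20.58
position: [0.5133, 0.1369, 0.2157]
tool_rot: [0.054, 0.954, -0.046, 0.291]
ft_force: [0.3, -1.2, 0.0]
grip_width: 0.0006
```

Run:
```python
from h import *
from rig import telemetry,viewer
c=viewer.camera("wrist");c=viewer.camera("wrist"); cv2.imwrite("pics/w14.png",c["img"]); np.savez("w14.npz",**c)
o=telemetry.get_obs(); print(tt(o),togpos(o),o["q"],o["tool_rot"])
print("pivot/tip px",proj(c,PV),proj(c,PV+.074*wv), "bay",proj(c,BAY))
```

```text
[0.49455688 0.1415196  0.24442699] [184.4 -22.   13.6] [ 0.18252218  0.28723531  2.06641587 -0.77321931  0.31363593 -0.59188841] [ 0.05292974  0.95441611 -0.0456063   0.29018683]
pivot/tip px [316.46205712 188.2240683 ] [311.39596387 208.80481741] bay [188.6200193  164.44125925]
```

View pics/w14.png

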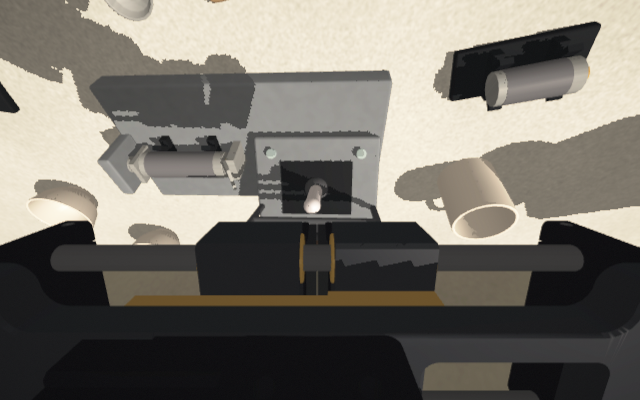

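The wrist view from the front shows the toggle upright, with its tip at about (313,205) and base at about (318,188). Both match the predicted positions within a few pixels. A 45 degree lean is near a wrist singularity, so I'll use about 35 degrees with a forward offset instead.

Run:
```python
from h import *
from rig import telemetry
o=telemetry.get_obs(); print(togpos(o))
for b in(.08,.04):
  p,R=tog(.055,-.012,.042,b,35);print(p,rowsT(p,R,o))
```

```text
[184.4 -22.   13.6]
[0.52400598 0.16617105 0.20272745] (array([0.0002, 0.033 , 0.0477]), array([-4.03, -1.04, -0.16]))
[0.5468645  0.16420335 0.16996137] (array([-0.0005,  0.0358,  0.0876]), array([-4.03, -1.04, -0.16]))
```

>>> step_arm:
  targets:
    - {"dx": 0,"dy": 0.008,"dz": 0.005,"rx": -1,"ry": -0.3,"rz": 0}
    - {"dx": 0,"dy": 0.016,"dz": 0.015,"rx": -2,"ry": -0.6,"rz": 0}
    - {"dx": 0,"dy": 0.025,"dz": 0.027,"rx": -3,"ry": -0.8,"rz": 0}
    - {"dx": 0,"dy": 0.033,"dz": 0.04,"rx": -4,"ry": -1,"rz": 0}
    - {"dx": 0,"dy": 0.033,"dz": 0.048,"rx": -4,"ry": -1,"rz": 0}

```text
time: 21.3
position: [0.5447, 0.1646, 0.1736]
tool_rot: [0.043, 0.953, -0.012, 0.3]
ft_force: [0.5, -0.3, -0.2]
grip_width: 0.0003
```

Run:
```python
from h import *
from rig import telemetry
o=telemetry.get_obs(); print(tt(o),togpos(o),o["q"])
for b in(.08,.04,0):
  p,R=tog(.055,-.012,.042,b,35);print(p,rowsT(p,R,o))
```

```text
[0.52472473 0.16634239 0.20225621] [133.9 -18.6  42.2] [ 0.18427985  0.408129    2.06007051 -1.09072119  0.17291397 -0.25960504]
[0.52400598 0.16617105 0.20272745] (array([ 0.0003, -0.0002, -0.0008]), array([ 0.02, -0.05, -0.2 ]))
[0.5468645  0.16420335 0.16996137] (array([ 0.0002, -0.0003,  0.0392]), array([ 0.02, -0.05, -0.2 ]))
[0.56972303 0.16223564 0.13719529] (array([ 0.0002, -0.0003,  0.0792]), array([ 0.02, -0.05, -0.2 ]))
```

```bash
cat > kin.py <<'E'
from h import *
from scipy.optimize import least_squares
D=[([1.03152668,.528491172,1.43392947,0,1.18139839,-.178509962],[.22019134,.58408825,.20614768]),
([.570741029,.338540851,1.35180983,-.00066,1.45095354,.0106],[.42036458,.40153585,.34795986]),
([.0308968805,.315528372,1.38656678,-.000235,1.43919038,-.107962],[.55226429,.12804681,.34790995]),
([-.366560299,.421678967,1.47294898,-.0011,1.25168958,-.277423906],[.5756998,-.10247751,.25702583]),
([-.88445439,.50594857,1.4922266,-.0056,1.14565413,-.648],[.46065718,-.38975552,.20148371]),
([-.827357873,.691666367,1.6734154,-.00053,.775815498,-.543896693],[.46630931,-.3433557,.04682146]),
([-.23748054,.23418392,1.73912547,.0022,1.15700565,-.9419503],[.46883613+.0,.0013184,.30188433-.035]),
]
# two leaning poses (true tt -> reported not stored exactly): use tt
L=[([.18427985,.408129,2.06007051,-1.09072119,.17291397,-.25960504],[.52472473,.16634239,.20225621]),
([.18252218,.28723531,2.06641587,-.77321931,.31363593,-.59188841],[.49455688,.1415196,.24442699])]
def fk(q,p,off=0.):
    L1,c,s,h,a,o,d=p
    e=lambda ax,t: Rn.from_euler(ax,t)
    R0=e('z',q[0]); R1=R0*e('y',q[1]); R2=R1*e('y',q[2])
    P=np.array([0,0,h])+R0.apply([a,o,0])+R1.apply([0,0,L1])+R2.apply([s,0,c])
    R3=R2*e('z',q[3])*e('y',q[4])
    Rt=R3*e('z',q[5]); 
    return P+R3.apply([0,0,d+off]),R3
def res(p):
    r=[]
    for q,x in D: r+=list(fk(q,p)[0]-x)
    for q,x in L: r+=list(fk(q,p,-.035)[0]-x)
    return r
sol=least_squares(res,[.4,.4,.02,.2,0,.11,.2]); PK=sol.x
if __name__=="__main__":
    print(PK.round(4),np.abs(sol.fun).max())
    q=D[0][0]; print(fk(q,PK)[1].as_matrix().round(3)[:,2])
    print(Rn.from_quat([0.043, 0.953, -0.012, 0.3]).as_matrix()[:,2].round(3),fk(L[0][0],PK)[1].as_matrix()[:,2].round(3))
    def ik(p,zd,q0):
        f=lambda q: np.r_[ (fk(list(q)+[0],PK,-.035)[0]-p)*10, fk(list(q)+[0],PK)[1].apply([0,0,1])-zd]
        s=least_squares(f,q0); return s.x,np.abs(s.fun).max()
    for Ln in (25,30,33,35,40,45,50):
      for y in(.042,-.004):
        for q4 in(-.8,2.4):
          p,R=tog(.056,-.012,y,0,Ln); print(Ln,y,q4,*[np.round(v,3) for v in ik(p,R.apply([0,0,1]),[.15,.5,1.9,q4,.3])])
E
python3 kin.py
```

```text
[ 5.886e-01  3.918e-01  1.143e-01  2.741e-01 -3.000e-04  1.110e-01
  3.211e-01] 0.00024697113688149086
[-0.001 -0.002 -1.   ]
[ 0.571 -0.049 -0.82 ] [ 0.571 -0.049 -0.82 ]
25 0.042 -0.8 [ 0.133  0.555  1.898 -0.343  0.276] 0.0
25 0.042 2.4 [ 0.133  0.555  1.898  2.798 -0.276] 0.0
25 -0.004 -0.8 [ 0.035  0.54   1.943 -0.224  0.23 ] 0.0
25 -0.004 2.4 [ 0.035  0.54   1.943  2.917 -0.23 ] 0.0
30 0.042 -0.8 [ 0.144  0.563  1.958 -0.814  0.158] 0.0
30 0.042 2.4 [ 0.144  0.563  1.958  2.328 -0.158] 0.0
30 -0.004 -0.8 [ 0.041  0.549  2.005 -0.754  0.093] 0.0
30 -0.004 2.4 [ 0.041  0.549  2.005  2.388 -0.093] 0.0
33 0.042 -0.8 [ 0.152  0.572  1.993 -1.461  0.129] 0.0
33 0.042 2.4 [ 0.152  0.572  1.993  1.681 -0.129] 0.0
33 -0.004 -0.8 [ 0.045  0.559  2.041 -1.973  0.078] 0.0
33 -0.004 2.4 [ 0.045  0.559  2.041 -1.973  0.078] 0.0
35 0.042 -0.8 [ 0.156  0.58   2.015 -1.917  0.147] 0.0
35 0.042 2.4 [0.156 0.58  2.015 4.366 0.147] 0.0
35 -0.004 -0.8 [ 0.048  0.568  2.064 -2.473  0.124] 0.0
35 -0.004 2.4 [0.048 0.568 2.064 3.811 0.124] 0.0
40 0.042 -0.8 [ 0.169  0.607  2.069 -2.489  0.27 ] 0.0
40 0.042 2.4 [0.169 0.607 2.069 3.794 0.27 ] 0.0
40 -0.004 -0.8 [ 0.056  0.598  2.121 -2.814  0.285] 0.0
40 -0.004 2.4 [0.056 0.598 2.121 3.469 0.285] 0.0
45 0.042 -0.8 [ 0.181  0.645  2.119 -2.678  0.431] 0.0
45 0.042 2.4 [0.181 0.645 2.119 3.606 0.431] 0.0
45 -0.004 -0.8 [ 0.063  0.641  2.174  0.236 -0.465] 0.0
45 -0.004 2.4 [0.063 0.641 2.174 3.378 0.465] 0.0
50 0.042 -0.8 [ 0.194  0.693  2.165 -2.76   0.604] 0.0
50 0.042 2.4 [0.194 0.693 2.165 3.523 0.604] 0.0
50 -0.004 -0.8 [ 0.071  0.696  2.223 -2.944  0.653] 0.0
50 -0.004 2.4 [0.071 0.696 2.223 3.339 0.653] 0.0
```

```bash
cat > tg.py <<'E'
from kin import *
from rig import telemetry
import sys
w,u,y,b,Ln=map(float,sys.argv[1:6])
o=telemetry.get_obs(); print("now w,u,y",togpos(o),"F box",[(o["ft_force"]@a).round(2) for a in(ex,ey,np.array([0,0,1]))],"q4..6",o["q"][3:].round(3),"t",o["time"])
p,R=tog(w/1e3,u/1e3,y/1e3,b/1e3,Ln); print(rowsT(p,R,o))
E
python3 tg.py 61 -12 42 40 30;python3 tg.py 61 -12 42 0 30
```

```text
now w,u,y [133.9 -18.6  42.2] F box [np.float64(0.53), np.float64(-0.22), np.float64(-0.19)] q4..6 [-1.091  0.173 -0.26 ] t 21.3
(array([-0.0024, -0.0002,  0.0333]), array([ 0.03,  4.95, -0.2 ]))
now w,u,y [133.9 -18.6  42.2] F box [np.float64(0.53), np.float64(-0.22), np.float64(-0.19)] q4..6 [-1.091  0.173 -0.26 ] t 21.3
(array([ 0.0011, -0.0003,  0.0732]), array([ 0.03,  4.95, -0.2 ]))
```

>>> step_arm:
  targets:
    - {"dx": -0.001,"dy": 0,"dz": 0.005,"rx": 0,"ry": 2,"rz": 0}
    - {"dx": -0.002,"dy": 0,"dz": 0.012,"rx": 0,"ry": 4,"rz": 0}
    - {"dx": -0.0024,"dy": 0,"dz": 0.02,"rx": 0,"ry": 5,"rz": 0}
    - {"dx": -0.0024,"dy": 0,"dz": 0.028,"rx": 0,"ry": 5,"rz": 0}
    - {"dx": -0.0024,"dy": 0,"dz": 0.033,"rx": 0,"ry": 5,"rz": 0}

```text
time: 21.92
position: [0.5654, 0.1627, 0.1474]
tool_rot: [0.043, 0.965, -0.01, 0.258]
ft_force: [0.2, -0.0, -0.1]
grip_width: 0.0006
```

```bash
python3 - <<'E'
from h import *
from rig import telemetry,viewer
c=viewer.camera("scene"); np.savez("s15.npz",**c); cv2.imwrite("pics/s15.png",cv2.resize(c["img"][130:280,240:430],None,fx=4,fy=4,interpolation=cv2.INTER_CUBIC))
c=viewer.camera("wrist"); np.savez("w15.npz",**c); cv2.imwrite("pics/w15.png",c["img"])
o=telemetry.get_obs(); R=Rn.from_quat(o["tool_rot"])
# guard seen by scene camera: points in panel coords
for n in("s15","w15","top0","scene0"):
    c=dict(np.load(n+".npz")); D=cloud(c)-PV; T=np.stack([D@wv,D@uv,D@ey],-1)*1e3
    m=(T[...,1]>15)&(T[...,1]<40)&(abs(T[...,2])<60)&(T[...,0]>100)&(T[...,0]<150)
    q=T[m]; 
    if len(q): print(n,"guard outer: w",np.percentile(q[:,0],[5,50,95]),"u",np.percentile(q[:,1],[5,50,95]),len(q))
    m=(abs(T[...,1])<14)&(abs(T[...,2])<20)&(T[...,0]>20)&(T[...,0]<90); q=T[m]
    if len(q): print("  toggle w max",np.percentile(q[:,0],[50,95,99]),"u",np.percentile(q[:,1],[5,50,95]),"y",np.percentile(q[:,2],[5,50,95]),len(q))
E
python3 tg.py 61 -12 42 0 30
```

```text
s15 guard outer: w [126.40229481 131.19379945 134.25851936] u [22.95932447 27.79341946 31.76936414] 154
  toggle w max [53.69567729 73.39371774 74.56155567] u [0.56303881 5.73849855 9.85099409] y [-5.9871623   0.7373648   8.72867135] 102
  toggle w max [34.64909421 50.08679169 52.07335001] u [-8.8837763  -7.93133643 -3.00658001] y [-5.11383432  1.81471354  6.99990262] 195
top0 guard outer: w [125.04111466 129.01482133 133.45522337] u [20.45327414 24.86321822 27.99294968] 116
  toggle w max [70.5013124  76.93711904 78.88793049] u [-7.3724421  -1.83616246  4.85181737] y [-6.59248312  0.44773136  6.86331608] 23
scene0 guard outer: w [126.94037139 131.24010542 134.1059644 ] u [23.10266201 27.99007775 32.09860011] 155
  toggle w max [54.03900729 74.198096   75.06229952] u [-0.89942086  4.98723016  9.91588241] y [-5.70955408  0.89062372  8.90868774] 101
now w,u,y [100.9 -12.5  42.1] F box [np.float64(-0.42), np.float64(0.01), np.float64(-0.19)] q4..6 [-0.574  0.221 -0.794] t 22.025
(array([-0.0006, -0.0001,  0.0399]), array([ 0.02, -0.11, -0.19]))
```

View pics/s15.png

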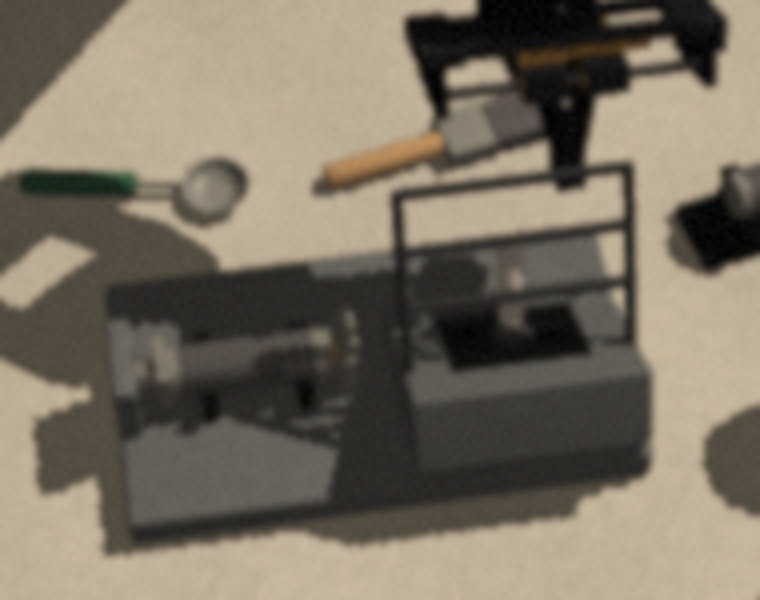

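View pics/w15.png

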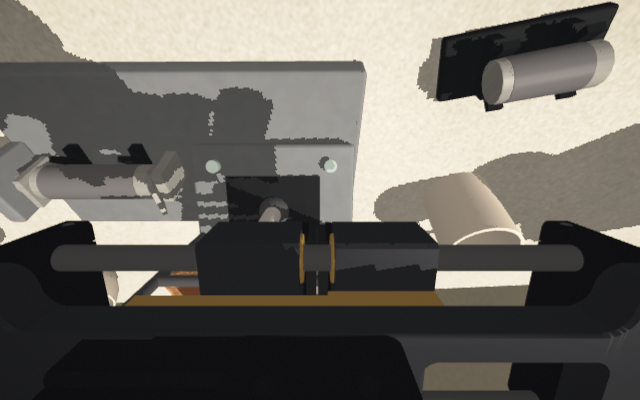

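The toggle tip (w about 74, y about +1 mm) and the guard match the model. I'll move in beside the toggle, keeping the gripper body just outside the guard's outer wire.

>>> step_arm:
  targets:
    - {"dx": 0,"dy": 0,"dz": 0.008,"rx": 0,"ry": 0,"rz": 0}
    - {"dx": 0,"dy": 0,"dz": 0.018,"rx": 0,"ry": 0,"rz": 0}
    - {"dx": 0,"dy": 0,"dz": 0.028,"rx": 0,"ry": 0,"rz": 0}
    - {"dx": 0,"dy": 0,"dz": 0.035,"rx": 0,"ry": 0,"rz": 0}
    - {"dx": 0,"dy": 0,"dz": 0.039,"rx": 0,"ry": 0,"rz": 0}

```text
time: 22.65
position: [0.5846, 0.1611, 0.1128]
tool_rot: [0.043, 0.965, -0.01, 0.257]
ft_force: [-0.1, 0.4, 0.5]
grip_width: 0.001
```

```bash
python3 - <<'E'
from h import *
from rig import telemetry,viewer
c=viewer.camera("scene"); cv2.imwrite("pics/s16.png",cv2.resize(c["img"][130:280,240:430],None,fx=4,fy=4,interpolation=cv2.INTER_CUBIC))
E
python3 tg.py 62 -13 26 0 30; python3 tg.py 62 -13 16 0 30
```

```text
now w,u,y [ 61.1 -13.   42.1] F box [np.float64(-0.11), np.float64(-0.37), np.float64(-0.76)] q4..6 [-0.768  0.165 -0.605] t 22.7
(array([-0.0001, -0.0161, -0.0009]), array([ 0.02, -0.16, -0.18]))
now w,u,y [ 61.1 -13.   42.1] F box [np.float64(-0.11), np.float64(-0.37), np.float64(-0.76)] q4..6 [-0.768  0.165 -0.605] t 22.7
(array([-0.0001, -0.0261, -0.0009]), array([ 0.02, -0.16, -0.18]))
```

View pics/s16.png

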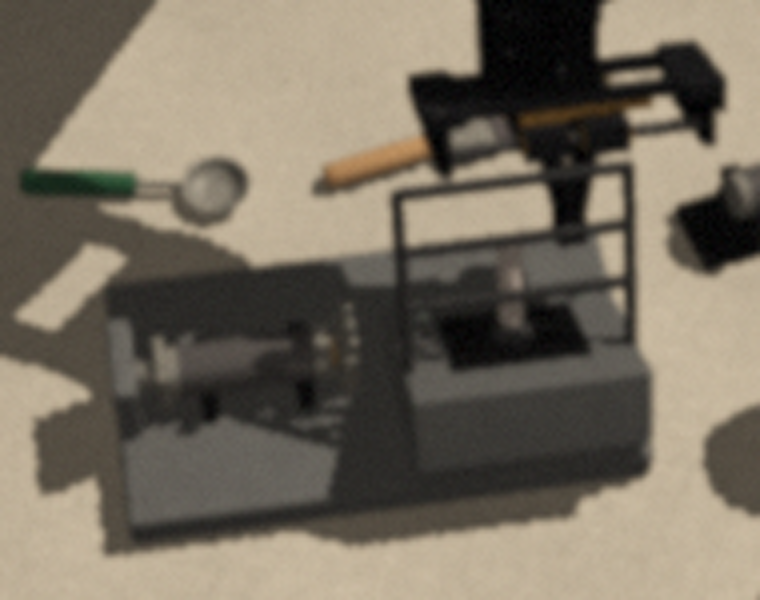

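>>> step_arm:
  targets:
    - {"dx": 0,"dy": -0.005,"dz": 0,"rx": 0,"ry": -0.1,"rz": -0.1}
    - {"dx": 0,"dy": -0.01,"dz": 0,"rx": 0,"ry": -0.1,"rz": -0.1}
    - {"dx": 0,"dy": -0.014,"dz": 0,"rx": 0,"ry": -0.1,"rz": -0.1}
    - {"dx": 0,"dy": -0.018,"dz": 0,"rx": 0,"ry": -0.1,"rz": -0.1}
    - {"dx": 0,"dy": -0.022,"dz": 0,"rx": 0,"ry": -0.1,"rz": -0.1}

```text
time: 23.32
position: [0.5827, 0.1388, 0.1126]
tool_rot: [0.042, 0.965, -0.011, 0.258]
ft_force: [-0.2, 0.5, 0.8]
grip_width: 0.0
```

```bash
python3 tg.py 61 -13 6 0 30; python3 tg.py 61 -13 -4 0 30
```

```text
now w,u,y [ 61.2 -13.   19.7] F box [np.float64(-0.28), np.float64(0.49), np.float64(0.76)] q4..6 [-0.765  0.131 -0.65 ] t 23.325
(array([ 0.    , -0.0137,  0.0002]), array([ 0.01, -0.04, -0.09]))
now w,u,y [ 61.2 -13.   19.7] F box [np.float64(-0.28), np.float64(0.49), np.float64(0.76)] q4..6 [-0.765  0.131 -0.65 ] t 23.325
(array([-0.    , -0.0237,  0.0002]), array([ 0.01, -0.04, -0.09]))
```

>>> step_arm:
  targets:
    - {"dx": 0,"dy": -0.003,"dz": 0,"rx": 0,"ry": 0,"rz": 0}
    - {"dx": 0,"dy": -0.006,"dz": 0,"rx": 0,"ry": 0,"rz": 0}
    - {"dx": 0,"dy": -0.009,"dz": 0,"rx": 0,"ry": 0,"rz": 0}
    - {"dx": 0,"dy": -0.011,"dz": 0,"rx": 0,"ry": 0,"rz": 0}
    - {"dx": 0,"dy": -0.013,"dz": 0,"rx": 0,"ry": 0,"rz": 0}

```text
time: 23.95
position: [0.5816, 0.1259, 0.1127]
tool_rot: [0.042, 0.965, -0.011, 0.258]
ft_force: [-0.1, 1.0, 0.8]
grip_width: 0.0008
```

```bash
python3 - <<'E'
from h import *
from rig import telemetry,viewer
c=viewer.camera("scene"); cv2.imwrite("pics/s17.png",cv2.resize(c["img"][130:280,240:430],None,fx=4,fy=4,interpolation=cv2.INTER_CUBIC))
E
python3 tg.py 61 -13 -4 0 30
```

```text
now w,u,y [ 61.2 -13.    6.6] F box [np.float64(-1.51), np.float64(1.26), np.float64(0.6)] q4..6 [-0.739  0.112 -0.701] t 24.0
(array([-0.    , -0.0106,  0.0002]), array([ 0.02, -0.04, -0.09]))
```

View pics/s17.png

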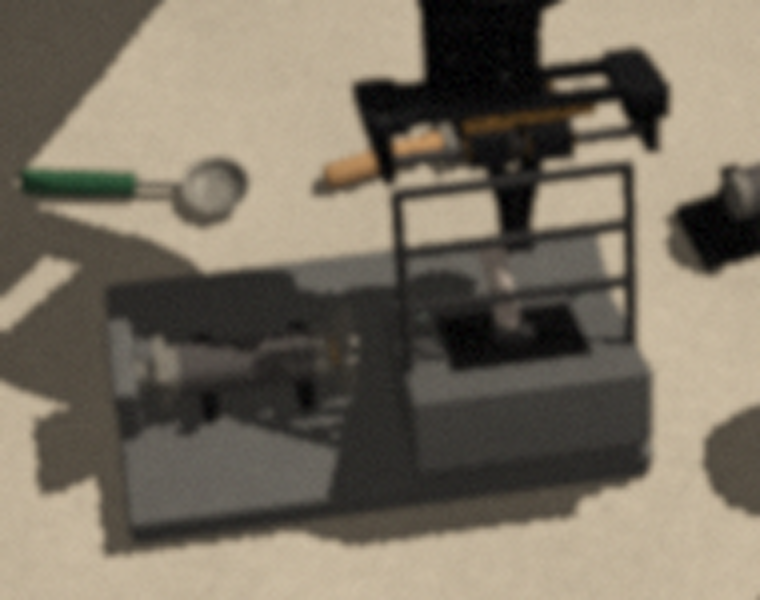

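The toggle has started to move towards the bay, with the tip now at about (492,262) in the zoomed view. Continuing.

>>> step_arm:
  targets:
    - {"dx": 0,"dy": -0.003,"dz": 0,"rx": 0,"ry": 0,"rz": 0}
    - {"dx": 0,"dy": -0.005,"dz": 0,"rx": 0,"ry": 0,"rz": 0}
    - {"dx": 0,"dy": -0.007,"dz": 0,"rx": 0,"ry": 0,"rz": 0}
    - {"dx": 0,"dy": -0.009,"dz": 0,"rx": 0,"ry": 0,"rz": 0}
    - {"dx": 0,"dy": -0.011,"dz": 0,"rx": 0,"ry": 0,"rz": 0}

```text
time: 24.62
position: [0.5806, 0.1148, 0.1125]
tool_rot: [0.042, 0.965, -0.011, 0.258]
ft_force: [1.9, 2.7, -2.6]
grip_width: 0.0009
```

```bash
cat > lk.py <<'E'
from h import *
from rig import viewer
import sys
c=viewer.camera("scene"); n=sys.argv[1]; cv2.imwrite(f"pics/{n}.png",cv2.resize(c["img"][130:280,240:430],None,fx=4,fy=4,interpolation=cv2.INTER_CUBIC)); np.savez(n+".npz",**c)
D=cloud(c)-PV; T=np.stack([D@wv,D@uv,D@ey],-1)*1e3
I=c["img"].astype(int)
# rod: bright points between panel and tip, u near 0..14
m=(abs(T[...,1]-3)<11)&(abs(T[...,2]+10)<45)&(T[...,0]>14)&(T[...,0]<82)&(I.min(-1)>75)
q=T[m]
if len(q)>8:
    p=cv2.fitLine(q[:,[0,2]].astype(np.float32),cv2.DIST_HUBER,0,.1,.01).ravel(); print("rod pts",len(q),"wmax",q[:,0].max().round(1),"angle to -y (rad)",-np.arctan2(p[1],p[0]).round(3), "via pivot",(-np.arctan2(np.mean(q[:,2]),np.mean(q[:,0]))).round(3))
E
python3 lk.py s18; python3 tg.py 61 -13 -10 0 30
```

```text
rod pts 48 wmax 71.0 angle to -y (rad) 0.283 via pivot 0.256
now w,u,y [ 61.1 -13.1  -4.6] F box [np.float64(0.45), np.float64(3.0), np.float64(-1.09)] q4..6 [-0.704  0.097 -0.758] t 24.675
(array([-0.0001, -0.0054,  0.0001]), array([ 0.02, -0.05, -0.09]))
```

View pics/s18.png

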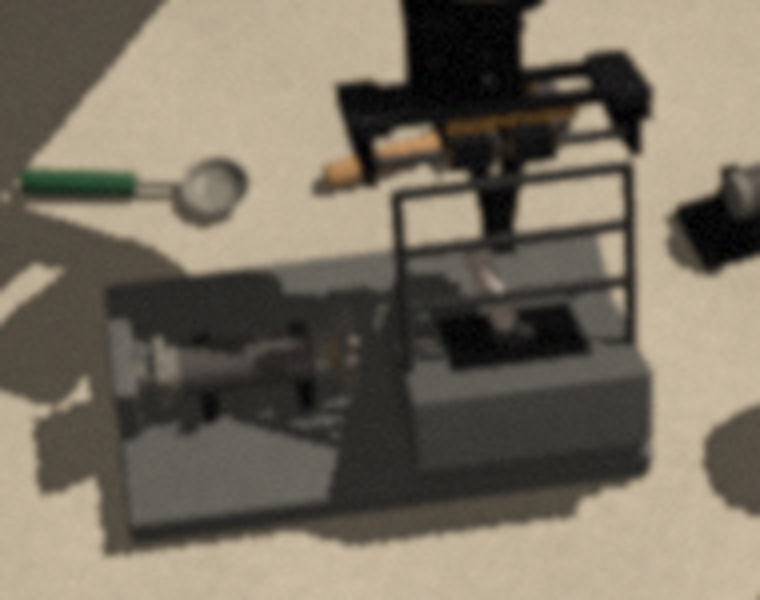

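Now at 0.28 rad and 3 N. Continue to the stop.

>>> step_arm:
  targets:
    - {"dx": 0,"dy": -0.002,"dz": 0.0003,"rx": 0,"ry": 0,"rz": 0}
    - {"dx": 0,"dy": -0.004,"dz": 0.0006,"rx": 0,"ry": 0,"rz": 0}
    - {"dx": 0,"dy": -0.006,"dz": 0.001,"rx": 0,"ry": 0,"rz": 0}
    - {"dx": 0,"dy": -0.008,"dz": 0.001,"rx": 0,"ry": 0,"rz": 0}
    - {"dx": 0,"dy": -0.01,"dz": 0.001,"rx": 0,"ry": 0,"rz": 0}

```text
time: 25.3
position: [0.5802, 0.1057, 0.1116]
tool_rot: [0.041, 0.965, -0.01, 0.259]
ft_force: [0.0, 11.4, -3.7]
grip_width: 0.0003
```

```bash
python3 lk.py s19; python3 tg.py 61 -13 -20 0 30
```

```text
rod pts 60 wmax 71.3 angle to -y (rad) 0.47 via pivot 0.368
now w,u,y [ 60.1 -13.2 -13.4] F box [np.float64(-0.13), np.float64(10.16), np.float64(-3.76)] q4..6 [-0.665  0.079 -0.817] t 25.35
(array([-0.0002, -0.0067, -0.0009]), array([ 0.19,  0.03, -0.03]))
```

View pics/s19.png

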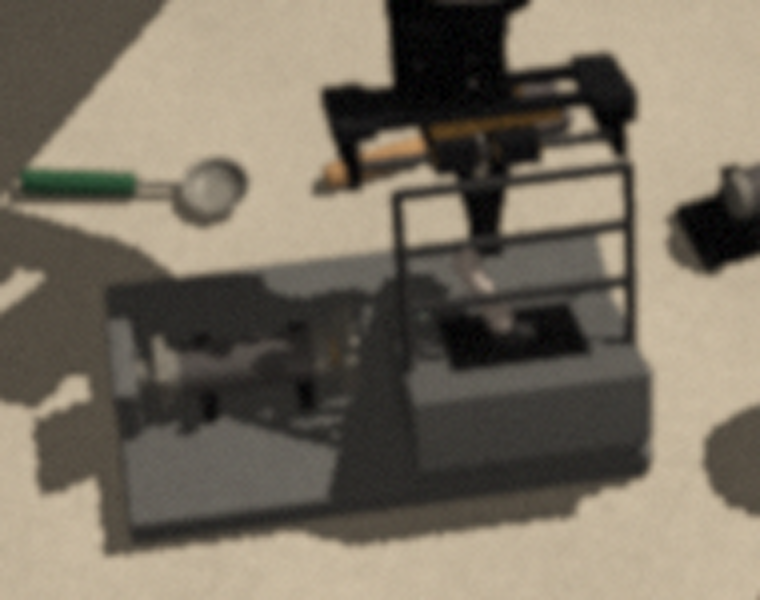

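The force jumped to about 10 N, against about 4 N from the spring alone, and the rod is at about 0.45 rad, so the toggle is at its stop. I'll hold there, then return slowly.

>>> step_arm:
  targets:
    - {"dx": 0,"dy": -0.0015,"dz": 0,"rx": 0,"ry": 0,"rz": 0}
    - {"dx": 0,"dy": -0.0015,"dz": 0,"rx": 0,"ry": 0,"rz": 0}
    - {"dx": 0,"dy": -0.0015,"dz": 0,"rx": 0,"ry": 0,"rz": 0}
    - {"dx": 0,"dy": -0.0015,"dz": 0,"rx": 0,"ry": 0,"rz": 0}
    - {"dx": 0,"dy": -0.0015,"dz": 0,"rx": 0,"ry": 0,"rz": 0}

```text
time: 25.98
position: [0.5802, 0.1059, 0.1116]
tool_rot: [0.04, 0.965, -0.008, 0.26]
ft_force: [0.4, 10.1, -2.8]
grip_width: 0.0003
```

```bash
python3 lk.py s20; python3 tg.py 61 -13 42 0 30
```

```text
rod pts 62 wmax 68.6 angle to -y (rad) 0.466 via pivot 0.372
now w,u,y [ 60.1 -13.2 -13.3] F box [np.float64(0.52), np.float64(10.02), np.float64(-2.26)] q4..6 [-0.655  0.074 -0.83 ] t 26.025
(array([-0.0003,  0.0552, -0.0005]), array([0.35, 0.11, 0.07]))
```

>>> step_arm:
  targets:
    - {"dx": 0,"dy": -0.0015,"dz": 0,"rx": 0,"ry": 0,"rz": 0}
    - {"dx": 0,"dy": -0.0015,"dz": 0,"rx": 0,"ry": 0,"rz": 0}
    - {"dx": 0,"dy": 0.003,"dz": 0,"rx": 0,"ry": 0,"rz": 0}
    - {"dx": 0,"dy": 0.008,"dz": 0,"rx": 0,"ry": 0,"rz": 0}
    - {"dx": 0,"dy": 0.013,"dz": 0,"rx": 0,"ry": 0,"rz": 0}

```text
time: 26.65
position: [0.581, 0.1187, 0.1117]
tool_rot: [0.04, 0.965, -0.009, 0.259]
ft_force: [-0.4, 2.0, 1.5]
grip_width: 0.0005
```

>>> step_arm:
  targets:
    - {"dx": 0,"dy": 0.005,"dz": 0,"rx": 0,"ry": 0,"rz": 0}
    - {"dx": 0,"dy": 0.01,"dz": 0,"rx": 0,"ry": 0,"rz": 0}
    - {"dx": 0,"dy": 0.015,"dz": 0,"rx": 0,"ry": 0,"rz": 0}
    - {"dx": 0,"dy": 0.02,"dz": 0,"rx": 0,"ry": 0,"rz": 0}
    - {"dx": 0,"dy": 0.026,"dz": 0,"rx": 0,"ry": 0,"rz": 0}

```text
time: 27.28
position: [0.5833, 0.1448, 0.1118]
tool_rot: [0.041, 0.965, -0.009, 0.259]
ft_force: [0.1, -0.4, -0.8]
grip_width: 0.0002
```

>>> step_arm:
  targets:
    - {"dx": 0,"dy": 0.005,"dz": 0,"rx": 0,"ry": 0,"rz": 0}
    - {"dx": 0,"dy": 0.01,"dz": 0,"rx": 0,"ry": 0,"rz": 0}
    - {"dx": 0,"dy": 0.014,"dz": -0.005,"rx": 0,"ry": 0,"rz": 0}
    - {"dx": 0,"dy": 0.016,"dz": -0.015,"rx": 0,"ry": 0,"rz": 0}
    - {"dx": 0,"dy": 0.016,"dz": -0.03,"rx": 0,"ry": 0,"rz": 0}

```text
time: 27.9
position: [0.5692, 0.1622, 0.138]
tool_rot: [0.04, 0.965, -0.009, 0.259]
ft_force: [0.9, -1.0, 0.1]
grip_width: 0.0003
```

```bash
python3 lk.py s21; python3 tg.py 61 -13 42 100 30
```

```text
rod pts 41 wmax 70.4 angle to -y (rad) -0.047 via pivot -0.066
now w,u,y [ 92.4 -13.3  42. ] F box [np.float64(-0.94), np.float64(-0.36), np.float64(0.87)] q4..6 [-0.619  0.195 -0.756] t 27.95
(array([-0.0004,  0.0003, -0.0686]), array([0.33, 0.14, 0.06]))
```

View pics/s21.png

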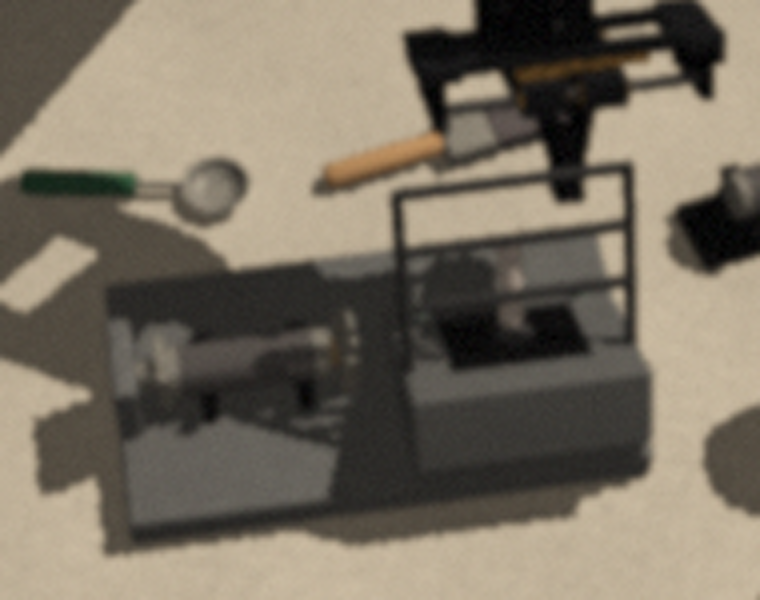

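The toggle is back upright. I'll retract, compare it with the first image, and do the final checks.

>>> step_arm:
  targets:
    - {"dx": 0,"dy": 0,"dz": -0.02,"rx": 0,"ry": 0,"rz": 0}
    - {"dx": 0,"dy": 0,"dz": -0.04,"rx": 0,"ry": 0,"rz": 0}
    - {"dx": 0,"dy": 0,"dz": -0.06,"rx": 0,"ry": 0,"rz": 0}
    - {"dx": 0,"dy": 0,"dz": -0.08,"rx": 0,"ry": 0,"rz": 0}
    - {"dx": 0,"dy": 0,"dz": -0.1,"rx": 0,"ry": 0,"rz": 0}

```text
time: 28.58
position: [0.5182, 0.1661, 0.2266]
tool_rot: [0.04, 0.965, -0.008, 0.26]
ft_force: [-0.5, -1.2, 0.7]
grip_width: 0.0006
```

Run:
```python
from h import *
from rig import telemetry,viewer
c=viewer.camera("wrist"); cv2.imwrite("pics/w22.png",c["img"])
np.savez("s22.npz",**viewer.camera("scene"))
np.savez("t22.npz",**viewer.camera("top"))
for n in("scene0","s15","s22"):
    c=dict(np.load(n+".npz"));D=cloud(c)-PV; T=np.stack([D@wv,D@uv,D@ey],-1)*1e3; I=c["img"].astype(int)
    m=(abs(T[...,1]-3)<11)&(abs(T[...,2]+10)<45)&(T[...,0]>14)&(T[...,0]<82)&(I.min(-1)>75);q=T[m]
    print(n,len(q),"toggle",(-np.arctan2(np.mean(q[:,2]),np.mean(q[:,0]))).round(3))
    W=cloud(c)
    for nm,(x0,x1,y0,y1) in dict(mug=(.62,.74,.17,.30),short=(.50,.58,.19,.31)).items():
        k=W[(W[...,2]>.03)&(W[...,2]<.13)&(W[...,0]>x0)&(W[...,0]<x1)&(W[...,1]>y0)&(W[...,1]<y1)]; print("  ",nm,len(k),k.mean(0).round(4))
a=cv2.imread("pics/top0.png");b=np.load("t22.npz")["img"];cv2.imwrite("pics/t22.png",b)
c=dict(np.load("s22.npz"));D=cloud(c)-BAY;B=np.stack([D@ex,D@ey,D[...,2]],-1)*1e3
for y in range(-50,52,10):
    k=B[(abs(B[...,0])<8)&(abs(B[...,1]-y)<4)&(B[...,2]>0)];print(y,np.percentile(k[:,2],90).round(1) if len(k) else None,end=" ")
o=telemetry.get_obs();print(o["time"],o["ft_force"])
```

```text
scene0 21 toggle -0.084
   mug 392 [0.6717 0.2072 0.086 ]
   short 99 [0.5285 0.2348 0.0406]
s15 42 toggle -0.042
   mug 390 [0.6726 0.2072 0.0855]
   short 103 [0.5283 0.2331 0.0404]
s22 36 toggle -0.054
   mug 399 [0.6727 0.2083 0.0854]
   short 105 [0.5288 0.2306 0.04  ]
-50 22.6 -40 21.3 -30 21.5 -20 21.6 -10 23.9 0 24.6 10 22.5 20 22.5 30 23.0 40 21.1 50 23.2 28.725 [0.02125688 0.22623088 0.49292658]
```

View pics/w22.png

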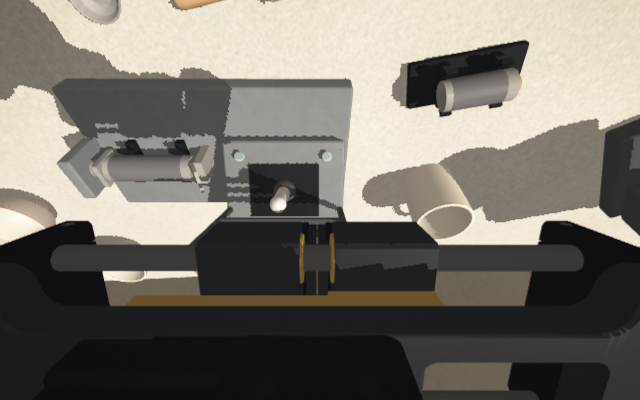

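View pics/t22.png

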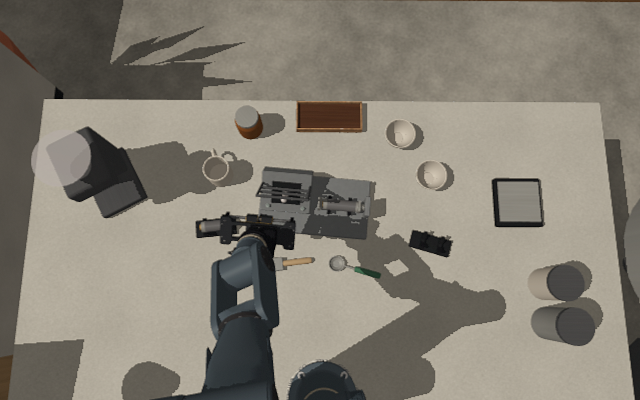

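The cell is in the bay at (340,206) in the top view and the toggle is centred. The mug and short cell are where they started, and the arm is clear of everything. Handing in.

```bash
python3 -c "
from rig import robot
print(robot.hand_in())"
```

```text
the job is handed in; nothing more can be done
None
```

The long cell is fitted in the bay and the toggle has been tested. I handed the job in at about 28.7 s of the 72 s allowed.

**What I did**
- **Fitting:** I put the flat end against the spring contact with the nub tilted up about 25 degrees. I then rotated the nub down below the lip, slid the cell onto the fixed contact and let go.
- **Toggle test:** With the fingers closed, I pushed the toggle towards the bay to its stop and held it there for about a second. Then I brought it back slowly and never pushed it the other way.

**Last checks**
- **Cell:** The wrist camera, just after release, showed the cell level on its axis, the flat end about 58 mm from the bay's middle and the nub under the lip. The final wrist and top pictures still show it in place.
- **Toggle:** At the stop it read about 0.45 rad with 10 N on the wrist, against about 4 N from the spring alone. Afterwards it was back at its starting angle, within measurement scatter.
- **Surroundings:** The mug and short cell are within 1–4 mm of their first readings, which is about the scatter of the measurement. The arm is clear of everything.

**What failed or disagreed**
- **Missed grasps:** The first two grasps closed above the cell, the second pressing on it with about 8 N. The real fingertips sit about 35 mm further back along the tool than the reported position implies. The cell did not move, and the third grasp worked once I corrected for this.
- **Box position:** The deck edge and the bay's own features disagreed by about 3.5 mm in y. I used the bay features, and the spring force then matched them.
- **Scene camera:** In the final check it reads the cell's top about 5 mm higher than the wrist camera did. It also reads the table about 4 mm high, so I put this down to its calibration.

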